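# Dock the glass receiving jar of the spray dryer

### The job

Swing the steel retaining bar of the grey cradle out of the way, slide the lidded glass jar across the bench, upright and without lifting it, into the cradle until it stands up against the back wall, then swing the bar fully shut in front of it. The jar is thin glass: never push it, or drive it against anything, with more than about 10 N. Leave the bottle, the beaker and the spatula where they are.

Things in the scene. Friction and masses are not known exactly. Their poses are not given: they have to be found in the camera images.
- jar: Loose glass jar, flat black lid, too wide to grasp: 96 mm diameter up to 56 mm high, lid 93 mm diameter from there to 75 mm; 0.25 to 0.5 kg. Slides on the bench with a push of about 1 to 5 N. Origin: centre of its underside, z up. It cracks above 10 N from the robot, cradle or bar.
- cradle: Fixed grey U-shaped cradle, without floor. Origin, on the bench: where the jar's axis is when home, 1 mm off the back wall (home: within 9 mm in depth). +x points from the open mouth into the cradle, +z up. Side walls 30 mm high, inner faces y = +-58 mm, outer +-68, from x = -46 mm to the back.
- cradle_back (a point): Middle of the back wall's inner face at bench height (cradle x = +49 mm). The wall is 45 mm high; behind it a black block 60 mm high reaches to cradle x = +114 mm.
- keeper (a point): Top centre, 56 mm up, of the keeper block (12 by 14 mm) at cradle x = -50, y = +67 mm, just behind the free end of the shut bar.
- bar (a joint): Steel bar hinged at the mouth: 0 = shut (along cradle +y, at a stop); grows to 2.1 rad as the free end swings out, counter-clockwise from above. At angle a it points along (-sin a, cos a) in the cradle's x, y. Starts half open, blocking the mouth; the jar passes above 1.5 rad. Slight friction (0.5 N at the post): stays where left.
- bar_post (a point): Centre of the top of the black upright post on the bar, by which to push or pinch it: 14 mm diameter, from 51 to 95 mm above the bench, 110 mm from the hinge axis.
- bar_pivot (a point): On the bar's vertical hinge axis, 45 mm above the bench, at cradle x = -64, y = -72 mm; boss 11 mm radius. The bar is 145 mm long from here, 12 by 12 mm, 39 to 51 mm above the bench. Shut, it is 10 mm clear of a home jar.
- amber_bottle: Bystander: brown glass bottle, 52 mm diameter, 90 mm high, standing. Origin at the centre of its underside. Leave it.
- beaker: Bystander: clear glass beaker, 64 mm rim diameter, 75 mm high, standing empty. Origin at the centre of its underside. Leave it.
- spatula: Bystander: spatula 160 mm long lying flat on the bench beyond the cradle. Leave it.
Not all that is in view belongs to the job. What is shaped like the jar but red is not meant.

How it is judged (in metres and radians):
On the way, in this order (a step that is already met when the one before it is completed fails the run):
1. the bar is swung out of the way (beyond 1.2 rad) (value of joint bar above 1.2 rad), for 0.1 s.
2. the jar stands home in the cradle (axis within 9 mm of home in depth) (x of jar in the frame of cradle above -0.009 m and y of jar in the frame of cradle between -0.014 and 0.014 m), for 0.2 s.
At the end, for the whole second after the job is handed in: The jar stands upright and still in the cradle, its axis within 9 mm of the home position in depth (and between the side walls), the bar is shut to within 0.08 rad, the bottle, beaker and spatula are within 30 mm of where they were (all of step 2 and value of joint bar below 0.08 rad and angle between jar's own z axis and vertical below 0.05 rad and linear speed of jar below 0.01 m/s and distance of each of amber_bottle, beaker, spatula from where it was at the start of the episode below 0.03 m); the robot touches nothing.
It fails at once if the robot presses on the jar with more than 10 N (contact force between jar and the fingers above 10 N or contact force between jar and the arm above 10 N).
It fails at once if the jar is driven against the cradle or its bar with more than 10 N (contact force between jar and cradle above 10 N).
It fails at once if the jar strikes another object with more than 10 N (contact force between jar and amber_bottle above 10 N or contact force between jar and beaker above 10 N or contact force between jar and spatula above 10 N).
It fails at once if the jar is tipped by more than 0.25 rad or lifted by more than 20 mm (angle between jar's own z axis and vertical above 0.25 rad or height (world z) of jar above 0.02 m).
It fails at once if the bottle, beaker or spatula is moved by more than 30 mm or toppled (distance of any of amber_bottle, beaker, spatula from where it was at the start of the episode above 0.03 m or angle between any of amber_bottle, beaker, spatula's own z axis and vertical above 0.4 rad).
It also fails if it takes over 72 s, if anything falls off the work surface, if the arm or the gripper's body presses on something with over 40 N, if the wrist force passes 120 N, or if a joint passes its speed limit or range.

### The arm

A 6-joint arm with a two-finger parallel gripper is mounted at the origin on the work surface. World frame = base frame: x ahead of the robot, y to its left, z up, the work surface at z = 0. Lengths are in mm, angles in rad, forces in N, time in s.
With the tool pointing down it reaches from about 350 to 875 mm from the base axis. Payload 4.2 kg.
Tool frame: the origin (TCP) lies midway between the tips of the shut fingers; the grasp point (between the pads) lies 19 mm behind it; z points along the fingers, y is the direction in which the jaws open and shut (so a half turn about z gives the same grasp; the last joint's range is limited). The gripper opens to 85 mm and grips with 20 to 120 N. Pads are 22 mm wide; open, the fingers measure 114 mm over their backs; the gripper's body (76 mm by 85 mm) begins 54 mm behind the grasp point. The pads swing forward as they close: fully open they stand 13 mm farther back than shut.
Start: joints at [-0.849, 0.385, 0.008, 0, -1.194, -0.259], TCP at [279.046, -559.225, 231.312] pointing down, gripper open.
Joint ranges: [-3.14, 3.14], [-1.21, 2.06], [-1.07, 1.41], [-3.16, 2.05], [-2.99, -0.16], [-3.1, 3.1]. Speed limits (rad/s): [2.79, 2.79, 3.14, 3.14, 3.14, 3.14].

### API

Orientations are given as a unit quaternion [x, y, z, w].
In Python, from bench import arm gives the robot as it stands. The module is installed in compiled form; this text tells all that it offers.
- The arm moves only by the tool drive_tool, never from a script. Its argument "moves" is a list that holds one entry, the list of rows, each a list of 7 numbers: the opening, from 0 (shut) to 1 (fully open), then the shift along the tool's x, y, z in m, then the turn, a rotation vector about the tool's x, y, z in rad. In form: [[[hand, dx, dy, dz, wx, wy, wz], ...]]. A call has 1 to 20 rows; each row shifts and turns the pose as measured when the row begins, along the tool's axes as they then stand; what a row does not reach is not made up. A row lasts 1/10 s, in which the tool goes at most 50 mm and 8.59 degrees, less where a joint would pass 70% of its speed; a pose out of reach is approached as far as the arm can. A call with a gripper value outside its range is refused whole. The fingers move at their own pace and stop on an object; the grip force is fixed at half the most. Time passes only in rows, so rows that do not move let the fingers close. It gives the time, the measured TCP pose, the force and the opening at its end, in the units of the state.
- arm.read_state(): the state, without advancing time (a new reading comes with each control period).
- arm.get_image(name): name is "side" or "top" or "wrist"; returns (picture, depth): 384x512x3 uint8, red, green, blue; 384x512 float32, mm along the optical axis (not along the pixel's ray), 0 where there is no reading.
- arm.camera_params(name): a dict with "fov_y" (degrees; the focal length in pixels is half the picture's height over the tangent of half this angle, whatever the lens; pixels are square), "cx", "cy" (the principal point, pixels), "k1" (the pictures are not rectified: a ray, as slopes to the right and down, at radius r is drawn at 1 + k1 r^2 times it, then the intrinsics apply), "world_from_camera" (4x4, takes a point from camera to world coordinates); the wrist camera has in their place "T_tool_cam" (4x4, takes a point from camera to tool coordinates, whose origin is the TCP and whose axes are the flange's). Camera axes: x right, y down, z forward; pixel columns grow to the right and rows downward; lengths in mm; the calibration is good to about 2 mm. A picture is of the moment at which its call begins: read the wrist's pose just before it. camera_params takes no time and is no camera call.
- arm.job_done(): hands the job in, once; it reports no verdict.
The state is a dict: "clock": time; "joints": joint angles; "joint_vel": joint speeds; "joint_efforts": joint torques, N m; "position": TCP position; "ee_rot": TCP orientation; "contact_force": force on the tool from outside, world axes, zero at the start; "wrist_torque": the same for the moment, N m; "gripper_width": finger opening in mm.
Only numpy, scipy, OpenCV 4.12 (cv2) and the standard library are available. Lean on these libraries where they do the work, as an engineer would, in place of code of your own. Each camera call takes 0.05 s, during which the arm holds its last target.

## Working session

There is one attempt and no reset: what is moved stays moved. The work goes in short steps, Python scripts to look and compute and a tool call to move; the robot and the scene stay as the last step left them, time stands still between calls to the robot, and variables do not carry over. Pictures are saved under pics/ and viewed, and the job is handed in when it is done.

Besides the shell and the picture viewer there is one more tool, called after ">>>" as name([rows], argument=value, ...), one row to a line, values as JSON. drive_tool: Moves the arm, as the interface text tells. Its arguments: {"type":"object","properties":{"moves":{"type":"array","items":{"type":"array","items":{"type":"array","items":{"type":"number"}}}}},"required":["moves"]}

```bash
mkdir -p pics
cat > h.py <<'E'
import numpy as np, cv2
from bench import arm
def save(n,img): cv2.imwrite(f'pics/{n}.png',img[:,:,::-1])
def rays(name,uv):
    p=arm.camera_params(name); f=192/np.tan(np.radians(p['fov_y'])/2)
    K=np.array([[f,0,p['cx']],[0,f,p['cy']],[0,0,1.]])
    u=cv2.undistortPoints(np.array(uv,float).reshape(-1,1,2),K,np.array([p['k1'],0,0,0.])).reshape(-1,2)
    return np.c_[u,np.ones(len(u))]
def onplane(name,uv,z):
    T=np.array(arm.camera_params(name)['world_from_camera']); r=rays(name,uv)@T[:3,:3].T; o=T[:3,3]
    return o+r*((z-o[2])/r[:,2])[:,None]
def proj(name,P):
    p=arm.camera_params(name); f=192/np.tan(np.radians(p['fov_y'])/2)
    K=np.array([[f,0,p['cx']],[0,f,p['cy']],[0,0,1.]]); T=np.linalg.inv(np.array(p['world_from_camera']))
    return cv2.projectPoints(np.array(P,float).reshape(-1,3),cv2.Rodrigues(T[:3,:3])[0],T[:3,3],K,np.array([p['k1'],0,0,0.]))[0].reshape(-1,2)
E
python3 - <<'E'
from h import *
print(arm.read_state())
for n in('top','side','wrist'):
    print(n,arm.camera_params(n)); i,d=arm.get_image(n); save(n+'0',i); np.savez(f'{n}0.npz',i=i,d=d)
E
```

```text
{'clock': 0.0, 'joints': array([-8.49358964e-01,  3.85582717e-01,  6.57967347e-03, -5.22724728e-04,
       -1.19400359e+00, -2.58588161e-01]), 'joint_vel': array([ 6.38334156e-04, -1.62344866e-03,  1.33624236e-04, -4.58432912e-04,
       -9.48318286e-06, -5.16553085e-04]), 'joint_efforts': array([-1.21066223e-03, -3.92283010e+01,  1.88402045e+01,  4.18615714e+00,
       -4.57232600e-03, -7.82966055e-06]), 'position': array([ 278.80192057, -558.69110688,  230.1842213 ]), 'ee_rot': array([-2.29270367e-01,  9.73362121e-01,  1.08943204e-03, -3.05789123e-04]), 'contact_force': array([ 0.14509417, -0.85524864,  0.34531315]), 'wrist_torque': array([-0.00435256, -0.01599282,  0.02288009]), 'gripper_width': 85.54385375595714}
top {'fov_y': 51.51259400810829, 'cx': 261.8362787610519, 'cy': 193.60556654686343, 'k1': -0.061312363558799016, 'world_from_camera': array([[-5.05186669e-03, -9.92816654e-01,  1.19538994e-01,
         4.30594870e+02],
       [-9.99974492e-01,  4.41199069e-03, -5.61691189e-03,
        -4.81155550e+01],
       [ 5.04915874e-03, -1.19564321e-01, -9.92813618e-01,
         8
[... 347 characters left out ...]
6.01030725e-01, -5.82180912e-01,
         6.29876159e+02],
       [ 7.79626191e-03, -6.92058845e-01, -7.21798984e-01,
         9.28893624e+02],
       [ 0.00000000e+00,  0.00000000e+00,  0.00000000e+00,
         1.00000000e+00]])}
wrist {'fov_y': 61.12085816475735, 'cx': 253.07877794632577, 'cy': 190.2797881778966, 'k1': -0.04253120022054568, 'T_tool_cam': array([[-2.55516018e-04, -9.63713967e-01, -2.66936929e-01,
         6.79030307e+01],
       [ 9.99999201e-01,  8.42407810e-05, -1.26134601e-03,
         8.57222997e-01],
       [ 1.23806374e-03, -2.66937038e-01,  9.63713176e-01,
        -1.42464113e+02],
       [ 0.00000000e+00,  0.00000000e+00,  0.00000000e+00,
         1.00000000e+00]])}
```

View pics/top0.png

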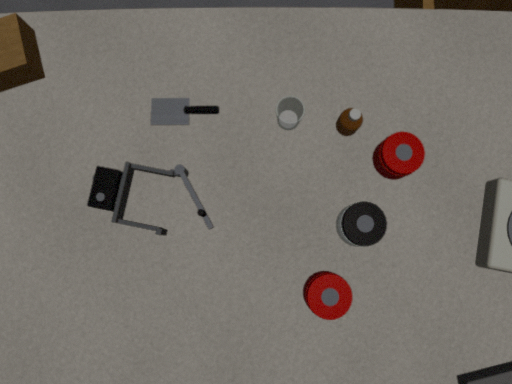

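View pics/side0.png

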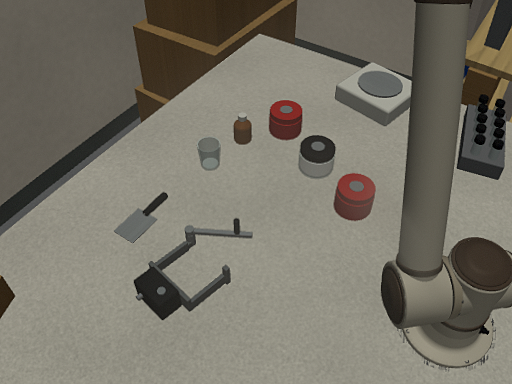

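The top view shows the black-lidded jar at (363,223) and two red lookalikes at (403,153) and (330,296). The cradle mouth faces right, with its hinge at (181,170), the post at (202,212) and the keeper at (163,232). The black-lidded, clear-glass one is the jar. I'll enlarge it to confirm and to measure.

Run:
```python
from h import *
t=np.load('top0.npz');i=t['i'];s=np.load('side0.npz')['i']
a=cv2.resize(i[150:260,80:230],None,fx=5,fy=5,interpolation=cv2.INTER_CUBIC); save('c1',a)
b=cv2.resize(i[180:270,310:410],None,fx=4,fy=4,interpolation=cv2.INTER_CUBIC)
c=cv2.resize(s[125:185,290:350],None,fx=6,fy=6,interpolation=cv2.INTER_CUBIC); save('c2',np.hstack([b,c]))
d=cv2.resize(s[180:330,120:270],None,fx=4,fy=4,interpolation=cv2.INTER_CUBIC); save('c3',d)
```

```text
(no output)
```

View pics/c1.png

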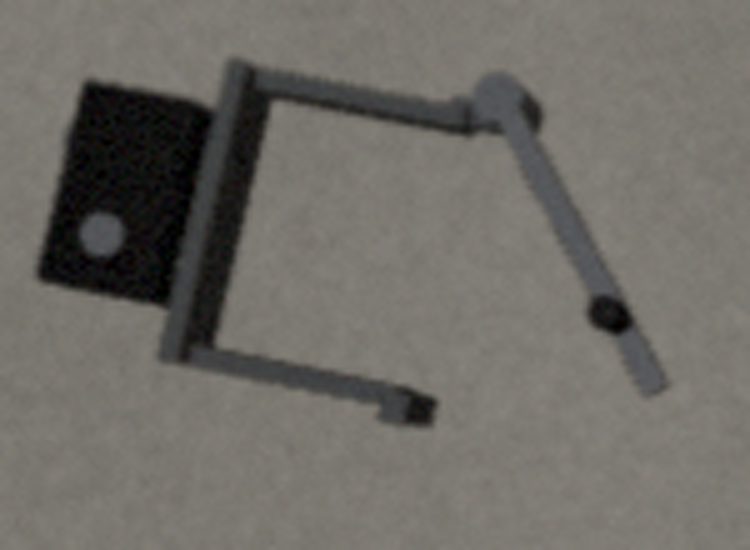

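View pics/c2.png

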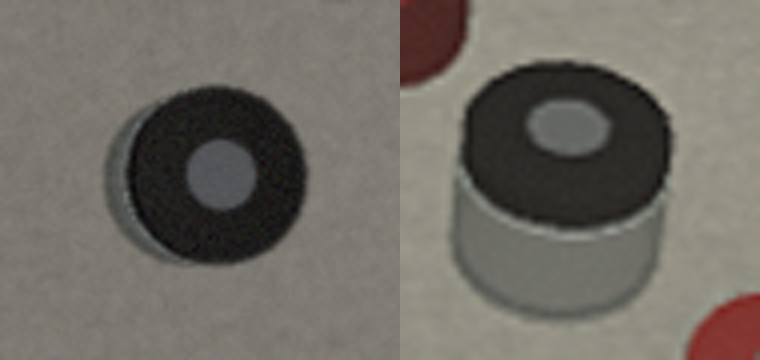

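View pics/c3.png

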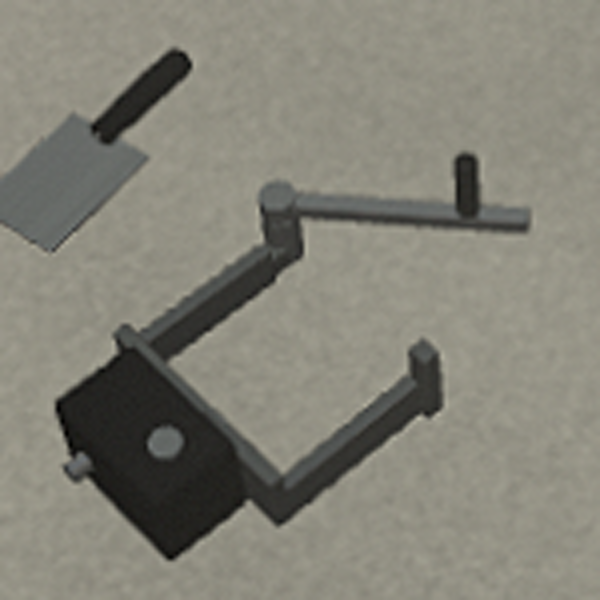

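The crop confirms it: black lid with a grey spot over clear glass, no red. Next I'll triangulate.

```bash
cat >> h.py <<'E'
def tri(uvt,uvs):
    A=[];b=[]
    for n,uv in(('top',uvt),('side',uvs)):
        T=np.array(arm.camera_params(n)['world_from_camera']); r=(rays(n,[uv])@T[:3,:3].T)[0]; r/=np.linalg.norm(r)
        M=np.eye(3)-np.outer(r,r); A.append(M); b.append(M@T[:3,3])
    A=np.vstack(A);b=np.hstack(b); return np.linalg.lstsq(A,b,rcond=None)[0]
def lid(i):
    pass
E
python3 - <<'E'
from h import *
c1=lambda x,y:((x+.5)/5-.5+80,(y+.5)/5-.5+150)
c3=lambda x,y:((x+.5)/4-.5+120,(y+.5)/4-.5+180)
for n,a,b,z in(('boss',(500,98),(278,193),51),('post',(598,310),(466,158),95),('keeper',(397,405),(425,347),56)):
    print(n,tri(c1(*a),c3(*b)).round(1),onplane('top',[c1(*a)],z).round(1),onplane('side',[c3(*b)],z).round(1))
print('bar tip',onplane('top',[c1(653,387)],51).round(1),onplane('side',[c3(529,213)],51).round(1))
# back wall inner top edge, side walls tops
print('wall in edge', onplane('top',[c1(252,85),c1(193,340)],45).round(1))
print('walls inner top', onplane('top',[c1(270,97),c1(455,130),c1(215,350),c1(380,385)],30).round(1))
# jar lid
for n,z in(('top',75),('side',75)):
    i=np.load(n+'0.npz')['i'].astype(int); h,w=i.shape[:2]
    c=(363,223) if n=='top' else (317,150)
    m=((i.max(2)<75)).astype(np.uint8); yy,xx=np.mgrid[:h,:w]; m[(xx-c[0])**2+(yy-c[1])**2>30**2]=0
    k,l,st,ce=cv2.connectedComponentsWithStats(m); j=1+np.argmax(st[1:,4]); print(n,st[j])
    cs,_=cv2.findContours((l==j).astype(np.uint8),cv2.RETR_EXTERNAL,cv2.CHAIN_APPROX_NONE)
    p=cv2.convexHull(cs[0])[:,0].astype(float)
    P=onplane(n,p,75)[:,:2].astype(np.float32); print(cv2.minEnclosingCircle(P), cv2.fitEllipse(cv2.convexHull(P)))
E
```

```text
boss [586.  124.   54.5] [[586.3 124.5  51. ]] [[588.5 122.1  51. ]]
post [490.1  73.1  99. ] [[491.1  74.   95. ]] [[491.5  70.1  95. ]]
keeper [453.9 164.4  56.4] [[454.1 164.6  56. ]] [[453.8 164.1  56. ]]
bar tip [[461.6  57.   51. ]] [[460.4  54.2  51. ]]
wall in edge [[593.8 234.8  45. ]
 [482.5 256.7  45. ]]
walls inner top [[591.2 231.5  30. ]
 [575.9 148.4  30. ]
 [479.  252.1  30. ]
 [463.5 178.9  30. ]]
top [ 341  202   46   44 1364]
((467.1592712402344, -263.3414611816406), 47.188568115234375) ((466.53851318359375, -263.4139709472656), (92.01482391357422, 94.32086944580078), 11.517655372619629)
side [300 135  35  28 677]
((465.1005554199219, -257.2638854980469), 53.92421340942383) ((463.1537780761719, -257.86602783203125), (92.59537506103516, 108.87183380126953), 24.59747314453125)
```

```bash
cat >> h.py <<'E'
from scipy.spatial.transform import Rotation as Ro
YAW=np.radians(78.7); O=np.array([528.5,200.0])
ex=np.array([np.cos(YAW),np.sin(YAW)]); ey=np.array([-ex[1],ex[0]])
def c2w(x,y): return O+x*ex+y*ey
def w2c(p): d=np.array(p)[:2]-O; return np.array([d@ex,d@ey])
def to(target,yawx_deg=None):
    s=arm.read_state(); R=Ro.from_quat(s['ee_rot']); d=R.inv().apply(np.array(target)-s['position'])
    Y=np.degrees(np.arctan2(*R.as_matrix()[[1,0],0])); print('t',round(s['clock'],2),'pos',s['position'].round(1),'cradle',w2c(s['position']).round(1),'yawx',Y.round(1),'F',s['contact_force'].round(2),'w',round(s['gripper_width'],1))
    print('delta tool mm',d.round(1))
    if yawx_deg is not None:
        Rt=np.array([[np.cos(np.radians(yawx_deg)),np.sin(np.radians(yawx_deg)),0],[np.sin(np.radians(yawx_deg)),-np.cos(np.radians(yawx_deg)),0],[0,0,-1]])
        print('rotvec tool',(R.inv()*Ro.from_matrix(Rt)).as_rotvec().round(3))
E
python3 - <<'E'
from h import *
print(w2c((586.2,124.2)),w2c((490.9,73.5)),w2c((466.5,-263.4)),w2c((454,164.5)))
to([490.5,73,150],-152)
E
```

```text
[-63.0244986  -71.43418353] [-131.41532933   12.08392391] [-466.56549371  -30.00333441] [-49.40980812  66.09970394]
t 0.15 pos [ 278.9 -558.9  230.5] cradle [-793.1   96.1] yawx -153.5 F [-0.37  0.52 -1.07] w 85.3
delta tool mm [-471.4  470.8   81.2]
rotvec tool [ 0.002 -0.    -0.026]
```

>>> drive_tool([
  [[0.45, -0.0336, 0.0336, 0, 0, 0, -0.002], [0.45, -0.0336, 0.0336, 0, 0, 0, -0.002], [0.45, -0.0336, 0.0336, 0, 0, 0, -0.002], [0.45, -0.0336, 0.0336, 0, 0, 0, -0.002], [0.45, -0.0336, 0.0336, 0, 0, 0, -0.002], [0.45, -0.0336, 0.0336, 0, 0, 0, -0.002], [0.45, -0.0336, 0.0336, 0, 0, 0, -0.002], [0.45, -0.0336, 0.0336, 0, 0, 0, -0.002], [0.45, -0.0336, 0.0336, 0, 0, 0, -0.002], [0.45, -0.0336, 0.0336, 0, 0, 0, -0.002], [0.45, -0.0336, 0.0336, 0, 0, 0, -0.002], [0.45, -0.0336, 0.0336, 0, 0, 0, -0.002], [0.45, -0.0336, 0.0336, 0.02, 0, 0, 0], [0.45, -0.0336, 0.0336, 0.02, 0, 0, 0]],
])

```text
clock: 1.55
position: [486.3, 88.4, 192.8]
ee_rot: [-0.237, 0.972, 0.003, 0.003]
contact_force: [1.2, -1.0, 0.6]
gripper_width: 38.4
```

Run:
```python
from h import *
to([490.5,73,150],-152)
```

```text
t 1.55 pos [486.3  88.4 192.8] cradle [-117.7   19.5] yawx -152.6 F [ 1.16 -1.04  0.65] w 38.4
delta tool mm [  3.7 -15.8  42.7]
rotvec tool [ 0.005  0.007 -0.01 ]
```

>>> drive_tool([
  [[0.45, 0, 0, 0.02, 0, 0, 0], [0.45, 0, 0, 0, 0, 0, 0]],
])

```text
clock: 1.75
position: [486.5, 93.4, 169.5]
ee_rot: [-0.24, 0.971, 0.003, 0.001]
contact_force: [0.0, -0.1, -0.0]
gripper_width: 38.2
```

Run:
```python
from h import *
to([490.5,73,150],-152)
w=arm.read_state(); i,_=arm.get_image('wrist'); save('w1',i)
# project post top with wrist cam
```

```text
t 1.75 pos [486.5  93.4 169.5] cradle [-112.7   20.3] yawx -152.2 F [ 0.02 -0.1  -0.05] w 38.2
delta tool mm [  6.  -20.1  19.4]
rotvec tool [ 0.005  0.003 -0.003]
```

View pics/w1.png

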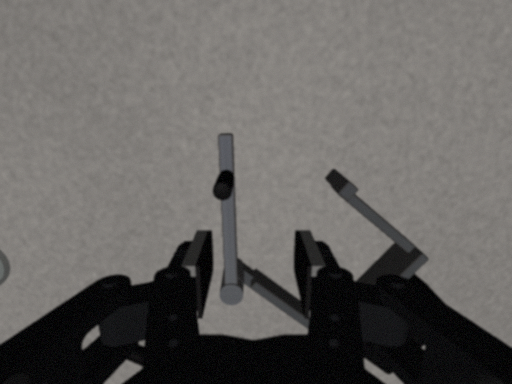

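```bash
cat >> h.py <<'E'
def wristplane(uv,z,s):
    T=np.array(arm.camera_params('wrist')['T_tool_cam']); R=Ro.from_quat(s['ee_rot']).as_matrix()
    r=rays('wrist',uv)@(R@T[:3,:3]).T; o=R@T[:3,3]+s['position']
    return o+r*((z-o[2])/r[:,2])[:,None]
E
python3 - <<'E'
from h import *
s=arm.read_state()
for n,uv,z in(('post',(221,189),95),('boss',(231,291),51),('keeper',(348,186),56),('wall corner in',(409,250),30)):
    p=wristplane([uv],z,s)[0]; print(n,p.round(1),w2c(p).round(1))
E
```

```text
post [491.1  71.   95. ] [-133.9   11.4]
boss [587.6 124.2  51. ] [-62.8 -72.8]
keeper [451.6 163.9  56. ] [-50.4  68.3]
wall corner in [480.7 261.8  30. ] [51.2 59. ]
```

The post is the dark stub ending at (221,189) in the wrist view. It agrees with the other views to within 2 mm. Next I'll descend with the fingers straddling it.

>>> drive_tool([
  [[0.45, 0.006, -0.021, 0.019, 0, 0, 0], [0.45, 0, 0, 0, 0, 0, 0]],
])

```text
clock: 2.0
position: [493.6, 71.6, 153.9]
ee_rot: [-0.241, 0.971, 0.003, 0.005]
contact_force: [-0.2, -0.4, -0.4]
gripper_width: 38.4
```

Run:
```python
from h import *
to([491,72,62],-152)
```

```text
t 2.0 pos [493.6  71.6 153.9] cradle [-132.8    9.1] yawx -152.2 F [-0.16 -0.39 -0.41] w 38.4
delta tool mm [ 3.1  1.3 91.8]
rotvec tool [ 0.003  0.011 -0.003]
```

>>> drive_tool([
  [[0.45, 0.002, 0.001, 0.03, 0, 0.005, 0], [0.45, 0, 0, 0.03, 0, 0.005, 0], [0.45, 0, 0, 0.02, 0, 0, 0], [0.45, 0, 0, 0.006, 0, 0, 0], [0.45, 0, 0, 0, 0, 0, 0]],
])

```text
clock: 2.5
position: [498.6, 71.2, 74.8]
ee_rot: [-0.238, 0.971, 0.002, 0.009]
contact_force: [-1.8, 0.9, -0.9]
gripper_width: 38.6
```

Run:
```python
from h import *
to([491,72,62],-152)
i,_=arm.get_image('wrist'); save('w2',i)
```

```text
t 2.5 pos [498.6  71.2  74.8] cradle [-132.2    4.1] yawx -152.4 F [-1.79  0.9  -0.93] w 38.6
delta tool mm [ 6.6  4.2 12.7]
rotvec tool [-0.     0.018 -0.008]
```

View pics/w2.png

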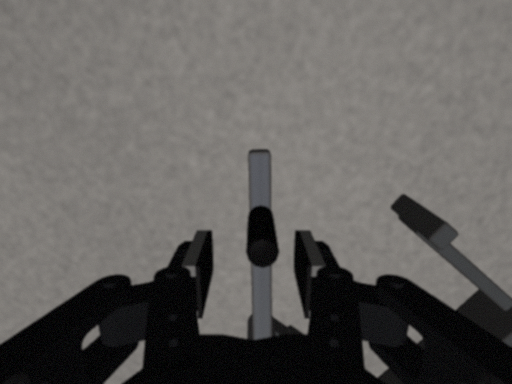

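>>> drive_tool([
  [[0.45, 0.006, 0.003, 0.01, 0, 0.018, 0], [0.45, 0.001, 0, 0, 0, 0.005, 0]],
])

```text
clock: 2.75
position: [492.5, 71.3, 67.2]
ee_rot: [-0.238, 0.971, -0.0, 0.0]
contact_force: [-0.8, 0.9, 0.4]
gripper_width: 38.5
```

Run:
```python
from h import *
to([491,72,62],-152)
```

```text
t 2.75 pos [492.5  71.3  67.2] cradle [-133.2   10.1] yawx -152.5 F [-0.76  0.91  0.41] w 38.5
delta tool mm [1.  1.3 5.2]
rotvec tool [-0.     0.    -0.008]
```

>>> drive_tool([
  [[0.45, 0, -0.01, 0.002, 0, 0, -0.09], [0.45, -0.0009, -0.0143, 0, 0, 0, -0.13], [0.45, -0.0009, -0.0143, 0, 0, 0, -0.13], [0.45, -0.0009, -0.0143, 0, 0, 0, -0.13], [0.45, -0.0009, -0.0143, 0, 0, 0, -0.13], [0.45, 0, 0, 0, 0, 0, 0]],
])

```text
clock: 3.35
position: [541.5, 24.9, 68.7]
ee_rot: [-0.53, 0.848, -0.001, 0.002]
contact_force: [0.2, 0.0, -0.1]
gripper_width: 38.5
```

```bash
cat >> h.py <<'E'
def bar():
    s=arm.read_state(); p=w2c(s['position']); d=p-np.array([-64,-72]); print('tcp about pivot: r',np.hypot(*d).round(1),'a',np.arctan2(-d[0],d[1]).round(3), 'tool-x bar angle', (Ro.from_quat(s['ee_rot']).as_matrix()[:2,0]@np.c_[ex,ey]).round(3))
E
python3 - <<'E'
from h import *
to([491,72,65],-152); bar()
E
```

```text
t 3.35 pos [541.5  24.9  68.7] cradle [-169.2  -47.1] yawx -116.0 F [ 0.22  0.03 -0.09] w 38.5
delta tool mm [-20.2  66.    3.6]
rotvec tool [-0.002  0.004  0.629]
tcp about pivot: r 108.1 a 1.338 tool-x bar angle [-0.967  0.253]
```

>>> drive_tool([
  [[0.45, 0.001, -0.0143, 0.003, 0, 0, -0.13], [0.45, -0.0009, -0.0143, 0, 0, 0, -0.13], [0.45, -0.0009, -0.0143, 0, 0, 0, -0.13], [0.45, -0.0009, -0.0143, 0, 0, 0, -0.13], [0.45, -0.0005, -0.008, 0, 0, 0, -0.07], [0.45, 0, 0, 0, 0, 0, 0]],
])

```text
clock: 3.95
position: [601.6, 14.6, 67.1]
ee_rot: [0.756, -0.655, -0.001, -0.0]
contact_force: [-0.1, 0.9, -0.5]
gripper_width: 38.0
```

Run:
```python
from h import *
to([491,72,65],-152); bar()
i,_=arm.get_image('top'); save('t2',i[100:300,60:440].repeat(2,0).repeat(2,1))
```

```text
t 3.95 pos [601.6  14.6  67.1] cradle [-167.5 -108. ] yawx -81.9 F [-0.13  0.87 -0.46] w 38.0
delta tool mm [-72.5 101.3   2.3]
rotvec tool [1.000e-03 1.000e-03 1.224e+00]
tcp about pivot: r 109.6 a 1.905 tool-x bar angle [-0.943 -0.333]
```

View pics/t2.png

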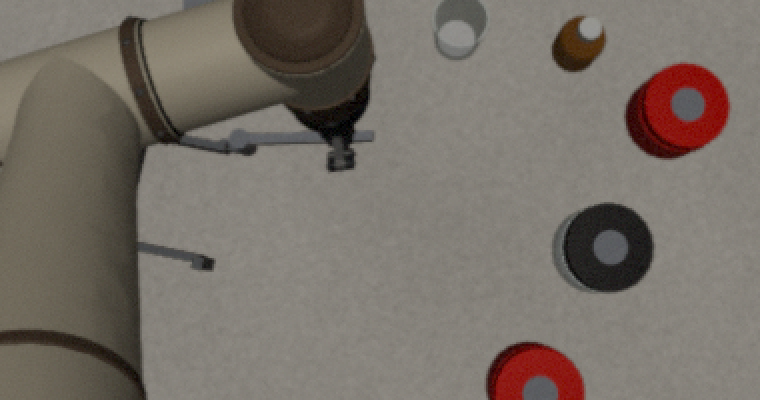

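Run:
```python
from h import *
print('red lids',onplane('top',[(403,153),(330,296)],75).round(1)); print('bottle',onplane('top',[(354,116)],90), 'beaker',onplane('top',[(290,108)],75))
p=c2w(-467,-30); print(p); 
to([458,-338,180],-96.4)
```

```text
red lids [[ 615.2 -353.5   75. ]
 [ 319.5 -190.1   75. ]]
bottle [[ 691.41995606 -247.55516641   90.        ]] beaker [[ 713.98637092 -114.03959697   75.        ]]
[ 466.4115904  -263.82542987]
t 4.0 pos [601.   14.5  67.1] cradle [-167.7 -107.4] yawx -81.9 F [0.82 0.47 0.31] w 38.1
delta tool mm [ 328.7  191.3 -113.1]
rotvec tool [0.001 0.001 0.253]
```

>>> drive_tool([
  [[0.45, 0, 0.005, 0, 0, 0, 0], [0.45, 0, 0, -0.03, 0, 0, 0], [0.45, 0, 0, -0.045, 0, 0, 0], [0.45, 0, 0, -0.03, 0, 0, 0], [0.59, 0.035, 0.02, 0, 0, 0, 0.028], [0.59, 0.036, 0.02, 0, 0, 0, 0.028], [0.59, 0.036, 0.02, 0, 0, 0, 0.028], [0.59, 0.036, 0.02, 0, 0, 0, 0.028], [0.59, 0.036, 0.02, 0, 0, 0, 0.028], [0.59, 0.036, 0.02, 0, 0, 0, 0.028], [0.59, 0.036, 0.02, 0, 0, 0, 0.028], [0.59, 0.03, 0.015, 0, 0, 0, 0.028], [0.59, 0, 0, 0, 0, 0, 0]],
])

```text
clock: 5.3
position: [431.0, -275.7, 178.5]
ee_rot: [-0.666, 0.746, 0.002, -0.0]
contact_force: [0.1, -0.4, 1.3]
gripper_width: 50.5
```

```bash
cat >> h.py <<'E'
def jar(n='top',c=None,r=40):
    i=arm.get_image(n)[0]; j=i.astype(int); m=(j.max(2)<75).astype(np.uint8); yy,xx=np.mgrid[:384,:512]
    if c is None: c=(363,223)
    m[(xx-c[0])**2+(yy-c[1])**2>r**2]=0
    k,l,st,ce=cv2.connectedComponentsWithStats(m); q=1+np.argmax(st[1:,4])
    cs,_=cv2.findContours((l==q).astype(np.uint8),cv2.RETR_EXTERNAL,cv2.CHAIN_APPROX_NONE)
    P=onplane(n,cv2.convexHull(cs[0])[:,0],75)[:,:2].astype(np.float32); e=cv2.fitEllipse(cv2.convexHull(P)); print('jar',st[q],np.round(e[0],1),np.round(e[1],1),'cradle',w2c(e[0]).round(1)); return i
E
python3 - <<'E'
from h import *
to([458,-338,60],-96.4)
i,_=arm.get_image('top'); save('t3',i[60:360,60:440].repeat(2,0).repeat(2,1))
E
```

```text
t 5.3 pos [ 431.  -275.7  178.5] cradle [-485.5    2.4] yawx -96.6 F [ 0.14 -0.36  1.29] w 50.5
delta tool mm [ 59.  -34.3 118.3]
rotvec tool [ 0.003  0.001 -0.003]
```

View pics/t3.png

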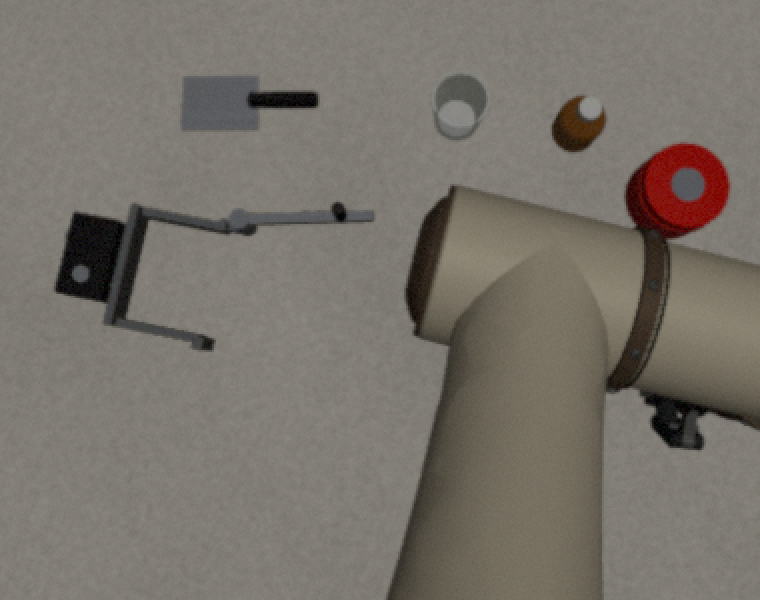

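The bar is open: it runs from (240,220) to (373,215), about 1.77 rad. The jar is still to be moved. Next I'll go behind it.

>>> drive_tool([
  [[0.59, 0.035, -0.02, 0, 0, 0, 0], [0.59, 0.028, -0.016, 0, 0, 0, 0], [0.59, 0, 0, 0.03, 0, 0, 0], [0.59, 0, 0, 0.03, 0, 0, 0], [0.59, 0, 0, 0.03, 0, 0, 0], [0.59, 0, 0, 0, 0, 0, 0]],
])

```text
clock: 5.95
position: [462.8, -338.4, 88.1]
ee_rot: [-0.666, 0.746, -0.001, 0.001]
contact_force: [-0.9, 1.2, 0.2]
gripper_width: 50.3
```

Run:
```python
from h import *
to([458,-338,15],-96.4)
s=arm.read_state(); i,_=arm.get_image('wrist'); save('w3',i)
np.savez('w3.npz',i=i,p=s['position'],q=s['ee_rot'])
```

```text
t 5.95 pos [ 462.8 -338.4   88.1] cradle [-540.8  -41. ] yawx -96.5 F [-0.87  1.24  0.23] w 50.3
delta tool mm [ 0.2  5.  73.1]
rotvec tool [-0.003  0.001 -0.002]
```

View pics/w3.png

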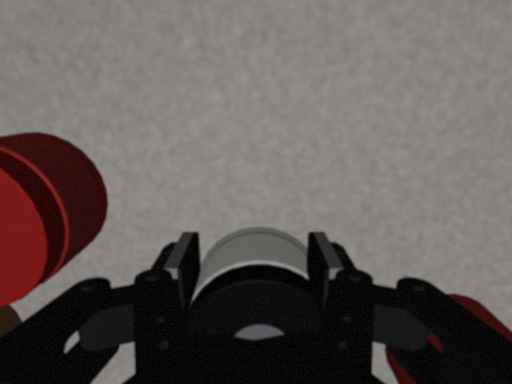

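>>> drive_tool([
  [[0.59, 0.002, 0.004, 0.025, 0, 0, 0], [0.59, 0, 0, 0.025, 0, 0, 0], [0.59, 0, 0, 0.012, 0, 0, 0], [0.59, 0, 0, 0, 0, 0, 0]],
])

```text
clock: 6.4
position: [467.6, -341.3, 35.3]
ee_rot: [-0.668, 0.744, -0.01, 0.005]
contact_force: [-0.8, 0.1, -0.0]
gripper_width: 50.5
```

Run:
```python
from h import *
to([458,-338,15],-96.4)
```

```text
t 6.4 pos [ 467.6 -341.3   35.3] cradle [-542.7  -46.3] yawx -96.2 F [-0.84  0.06 -0.02] w 50.5
delta tool mm [-2.3 10.3 20.1]
rotvec tool [-0.022 -0.007  0.004]
```

>>> drive_tool([
  [[0.59, 0, 0.01, 0.01, -0.022, -0.007, 0.004], [0.59, 0, 0, 0.005, 0, 0, 0], [0.59, 0, 0, 0, 0, 0, 0]],
])

```text
clock: 6.7
position: [459.8, -340.8, 23.0]
ee_rot: [-0.667, 0.745, -0.002, 0.001]
contact_force: [-0.1, -0.5, 0.1]
gripper_width: 50.4
```

Run:
```python
from h import *
to([458,-338,16],-96.4)
```

```text
t 6.7 pos [ 459.8 -340.8   23. ] cradle [-543.8  -38.6] yawx -96.4 F [-0.1  -0.48  0.09] w 50.4
delta tool mm [-2.6  2.1  7. ]
rotvec tool [-0.004 -0.002  0.001]
```

>>> drive_tool([
  [[0.59, -0.006, 0.002, 0.004, -0.004, -0.002, 0], [0.59, -0.006, 0, 0, 0, 0, 0], [0.59, -0.003, 0, 0, 0, 0, 0], [0.59, -0.0015, 0, 0, 0, 0, 0], [0.59, -0.0015, 0, 0, 0, 0, 0]],
])

```text
clock: 7.2
position: [460.7, -321.5, 20.1]
ee_rot: [-0.667, 0.745, -0.001, 0.001]
contact_force: [-0.6, -0.7, 0.9]
gripper_width: 50.7
```

Run:
```python
from h import *
to([458,-338,16],-96.4)
i,_=arm.get_image('wrist'); save('w4',i)
```

```text
t 7.2 pos [ 460.7 -321.5   20.1] cradle [-524.7  -35.7] yawx -96.3 F [-0.62 -0.72  0.91] w 50.7
delta tool mm [16.7  0.8  4.1]
rotvec tool [-0.002 -0.     0.001]
```

View pics/w4.png

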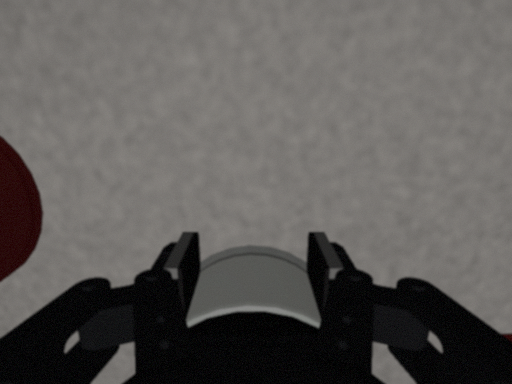

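The jar is centred between the fingers (arc apex at about (252,248)). I'll make contact slowly.

>>> drive_tool([
  [[0.59, -0.0015, 0, 0, 0, 0, 0], [0.59, -0.0015, 0, 0, 0, 0, 0], [0.59, -0.0015, 0, 0, 0, 0, 0], [0.59, -0.0015, 0, 0, 0, 0, 0], [0.59, -0.0015, 0, 0, 0, 0, 0], [0.59, -0.0015, 0, 0, 0, 0, 0], [0.59, -0.0015, 0, 0, 0, 0, 0], [0.59, -0.0015, 0, 0, 0, 0, 0]],
])

```text
clock: 8.05
position: [462.3, -310.0, 20.3]
ee_rot: [-0.667, 0.745, -0.002, 0.001]
contact_force: [0.3, -1.9, -0.0]
gripper_width: 50.1
```

>>> drive_tool([
  [[0.59, -0.002, 0, 0, 0, 0, 0], [0.59, -0.002, 0, 0, 0, 0, 0], [0.59, -0.002, 0, 0, 0, 0, 0], [0.59, -0.002, 0, 0, 0, 0, 0]],
])

```text
clock: 8.45
position: [463.2, -301.4, 20.3]
ee_rot: [-0.667, 0.745, -0.002, 0.0]
contact_force: [0.2, -1.6, 0.1]
gripper_width: 50.3
```

Run:
```python
from h import *
to([458,-338,16],-96.4)
i,_=arm.get_image('wrist'); save('w5',i[200:])
```

```text
t 8.45 pos [ 463.2 -301.4   20.3] cradle [-504.4  -34.2] yawx -96.4 F [ 0.19 -1.61  0.14] w 50.3
delta tool mm [37.   1.2  4.4]
rotvec tool [-0.003 -0.002  0.001]
```

View pics/w5.png

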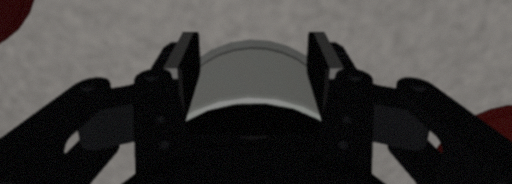

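Contact made, with a steady push of about 1.7 N. I'll speed up gradually.

>>> drive_tool([
  [[0.59, -0.002, 0, 0, 0, 0, 0], [0.59, -0.0025, 0, 0, 0, 0, 0], [0.59, -0.003, 0, 0, 0, 0, 0], [0.59, -0.0035, 0, 0, 0, 0, 0], [0.59, -0.004, 0, 0, 0, 0, 0], [0.59, -0.004, 0, 0, 0, 0, 0], [0.59, -0.004, 0, 0, 0, 0, 0], [0.59, -0.004, 0, 0, 0, 0, 0], [0.59, -0.004, 0, 0, 0, 0, 0], [0.59, -0.004, 0, 0, 0, 0, 0], [0.59, -0.004, 0, 0, 0, 0, 0], [0.59, -0.004, 0, 0, 0, 0, 0], [0.59, -0.004, 0, 0, 0, 0, 0], [0.59, -0.004, 0, 0, 0, 0, 0], [0.59, -0.004, 0, 0, 0, 0, 0]],
])

```text
clock: 10.0
position: [469.6, -241.6, 20.3]
ee_rot: [-0.667, 0.745, -0.002, 0.0]
contact_force: [0.6, -1.5, 0.8]
gripper_width: 49.9
```

Run:
```python
from h import *
to([458,-338,18],-96.4); s=arm.read_state(); print(s['joint_vel'].round(3))
```

```text
t 10.0 pos [ 469.6 -241.6   20.3] cradle [-444.6  -28.8] yawx -96.4 F [ 0.56 -1.54  0.8 ] w 49.9
delta tool mm [97.1  0.9  2.4]
rotvec tool [-0.003 -0.002  0.001]
[ 0.087 -0.019 -0.039  0.     0.019 -0.085]
```

>>> drive_tool([
  [[0.59, -0.0045, 0, 0, 0, 0, 0], [0.59, -0.005, 0, 0, 0, 0, 0], [0.59, -0.005, 0, 0, 0, 0, 0], [0.59, -0.005, 0, 0, 0, 0, 0], [0.59, -0.005, 0, 0, 0, 0, 0], [0.59, -0.005, 0, 0, 0, 0, 0], [0.59, -0.005, 0, 0, 0, 0, 0], [0.59, -0.005, 0, 0, 0, 0, 0], [0.59, -0.005, 0, 0, 0, 0, 0], [0.59, -0.005, 0, 0, 0, 0, 0], [0.59, -0.005, 0, 0, 0, 0, 0], [0.59, -0.005, 0, 0, 0, 0, 0], [0.59, -0.005, 0, 0, 0, 0, 0], [0.59, -0.005, 0, 0, 0, 0, 0], [0.59, -0.005, 0, 0, 0, 0, 0], [0.59, -0.005, 0, 0, 0, 0, 0], [0.59, -0.005, 0, 0, 0, 0, 0], [0.59, -0.005, 0, 0, 0, 0, 0], [0.59, -0.005, 0, 0, 0, 0, 0], [0.59, -0.005, 0, 0, 0, 0, 0]],
])

```text
clock: 12.0
position: [481.0, -133.8, 20.2]
ee_rot: [-0.667, 0.745, -0.001, 0.0]
contact_force: [-0.0, -2.3, 0.8]
gripper_width: 50.5
```

Run:
```python
from h import *
to([458,-338,18],-96.4)
i,_=arm.get_image('side'); save('s5',i[:, 100:].repeat(1,0))
i,_=arm.get_image('wrist'); save('w6',i[200:])
```

```text
t 12.0 pos [ 481.  -133.8   20.2] cradle [-336.7  -18.9] yawx -96.4 F [-0.03 -2.28  0.75] w 50.5
delta tool mm [2.054e+02 2.000e-01 2.600e+00]
rotvec tool [-0.002 -0.002  0.001]
```

View pics/s5.png

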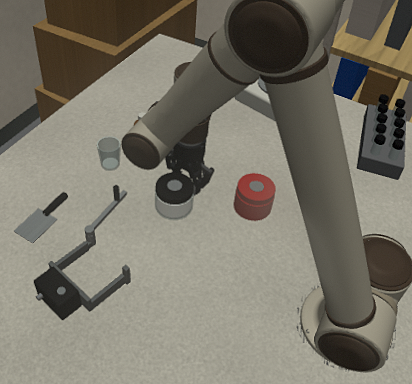

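View pics/w6.png

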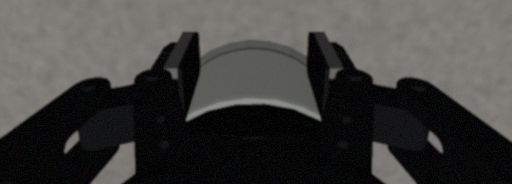

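>>> drive_tool([
  [[0.59, -0.0025, 0, 0, 0, 0, 0], [0.59, -0.004, 0, 0, 0, 0, 0], [0.59, -0.005, 0, 0, 0, 0, 0], [0.59, -0.0055, 0, 0, 0, 0, 0], [0.59, -0.006, 0, 0, 0, 0, 0], [0.59, -0.006, 0, 0, 0, 0, 0], [0.59, -0.006, 0, 0, 0, 0, 0], [0.59, -0.006, 0, 0, 0, 0, 0], [0.59, -0.006, 0, 0, 0, 0, 0], [0.59, -0.006, 0, 0, 0, 0, 0], [0.59, -0.006, 0, 0, 0, 0, 0], [0.59, -0.006, 0, 0, 0, 0, 0], [0.59, -0.006, 0, 0, 0, 0, 0], [0.59, -0.006, 0, 0, 0, 0, 0], [0.59, -0.006, 0, 0, 0, 0, 0], [0.59, -0.006, 0, 0, 0, 0, 0], [0.59, -0.006, 0, 0, 0, 0, 0], [0.59, -0.005, 0, 0, 0, 0, 0], [0.59, -0.004, 0, 0, 0, 0, 0], [0.59, -0.002, 0, 0, 0, 0, 0]],
])

```text
clock: 14.1
position: [492.9, -19.3, 20.1]
ee_rot: [-0.667, 0.745, -0.001, -0.001]
contact_force: [-0.3, -3.8, 1.1]
gripper_width: 50.5
```

Run:
```python
from h import *
to([458,-338,18],-101.3)
i,_=arm.get_image('side'); save('s6',cv2.resize(i[120:330, 100:320],None,fx=3.5,fy=2.8))
i,_=arm.get_image('top'); save('t6',i[100:300,60:360].repeat(2,0).repeat(2,1))
```

```text
t 14.1 pos [492.9 -19.3  20.1] cradle [-222.    -8.1] yawx -96.3 F [-0.28 -3.79  1.13] w 50.5
delta tool mm [320.6  -0.4   2.9]
rotvec tool [-0.    -0.002  0.087]
```

View pics/s6.png

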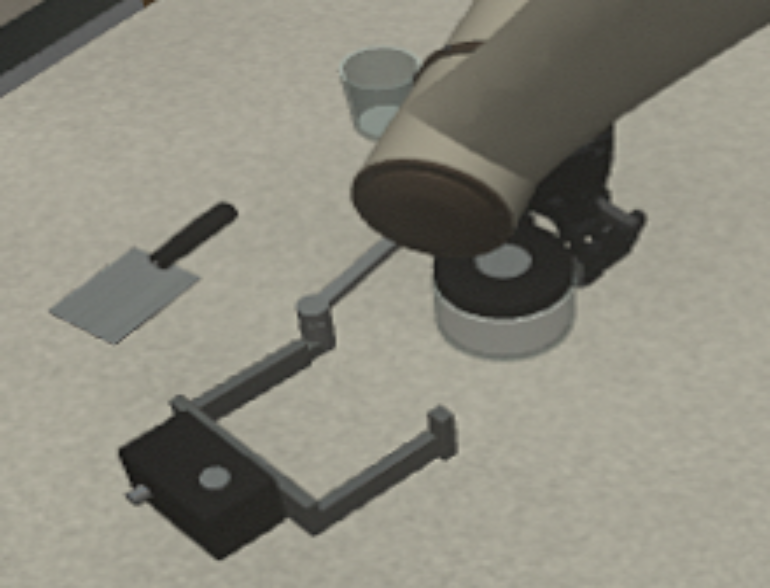

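View pics/t6.png

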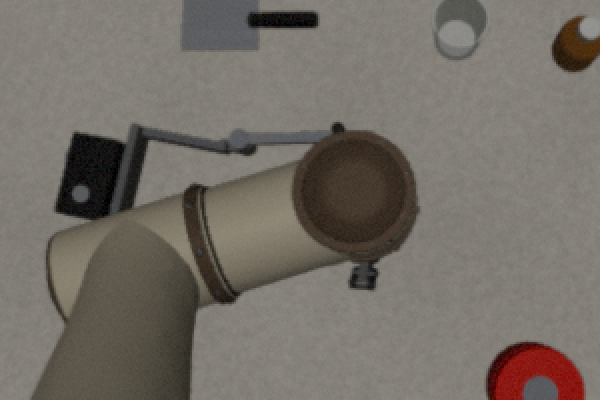

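Run:
```python
from h import *
p=onplane('side',[(100+503.5/3.5-.5,120+262.5/2.8-.5)],75)[0]; print(p.round(1),w2c(p).round(1))
# reference: spot initial, side vs top
s=np.load('side0.npz')['i']; t=np.load('top0.npz')['i']
for n,i,c in(('side',s,(317,146)),('top',t,(364,223))):
    print(n,onplane(n,[c],75).round(1))
print(np.linalg.norm(p[:2]-arm.read_state()['position'][:2]))
```

```text
[497.8  33.2  75. ] [-169.6   -2.6]
side [[ 468.2 -265.4   75. ]]
top [[ 467.2 -264.2   75. ]]
52.56916274981034
```

The side view puts the jar at cradle (-170, -3), which matches the 52 mm offset. I'll continue.

>>> drive_tool([
  [[0.59, -0.002, 0, 0, 0, 0, 0], [0.59, -0.003, 0, 0, 0, 0, 0], [0.59, -0.004, 0, 0, 0, 0, 0], [0.59, -0.005, 0, 0, 0, 0, 0], [0.59, -0.005, 0, 0, 0, 0, 0], [0.59, -0.005, 0, 0, 0, 0, 0], [0.59, -0.005, -0.0001, 0, 0, 0, 0], [0.59, -0.005, -0.0002, 0, 0, 0, 0], [0.59, -0.005, -0.0004, 0, 0, 0, 0], [0.59, -0.005, -0.0004, 0, 0, 0, 0], [0.59, -0.005, -0.0004, 0, 0, 0, 0], [0.59, -0.005, -0.0004, 0, 0, 0, 0], [0.59, -0.004, -0.0003, 0, 0, 0, 0], [0.59, -0.003, -0.0002, 0, 0, 0, 0], [0.59, -0.002, 0, 0, 0, 0, 0]],
])

```text
clock: 15.7
position: [502.1, 47.6, 19.9]
ee_rot: [-0.667, 0.745, -0.001, -0.002]
contact_force: [-0.5, -3.4, 1.4]
gripper_width: 50.8
```

Run:
```python
from h import *
to([458,-338,18],-101.3)
i,_=arm.get_image('side'); save('s7',cv2.resize(i[180:330, 110:310],None,fx=4,fy=4)); np.savez('s7.npz',i=i)
i,_=arm.get_image('wrist'); save('w7',i)
```

```text
t 15.7 pos [502.1  47.6  19.9] cradle [-154.6   -4. ] yawx -96.4 F [-0.51 -3.41  1.43] w 50.8
delta tool mm [388.1   1.    3.3]
rotvec tool [ 0.002 -0.004  0.086]
```

View pics/s7.png

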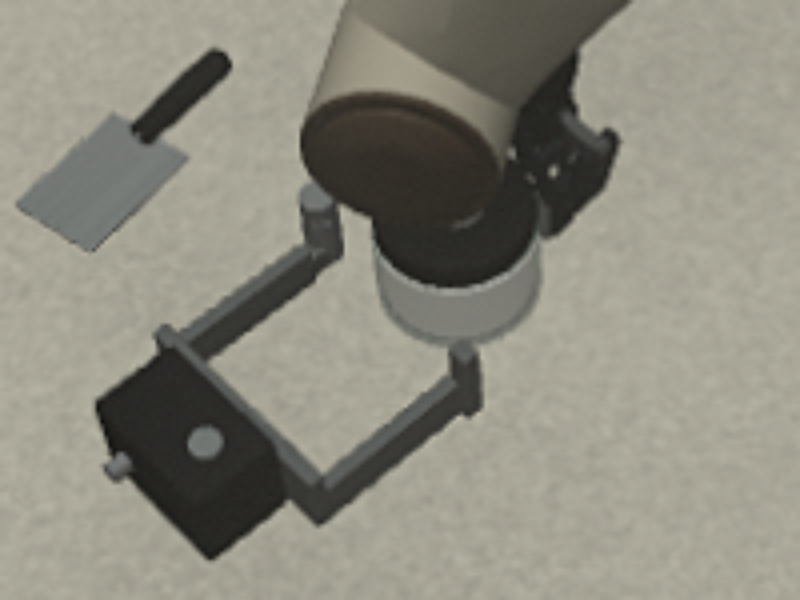

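View pics/w7.png

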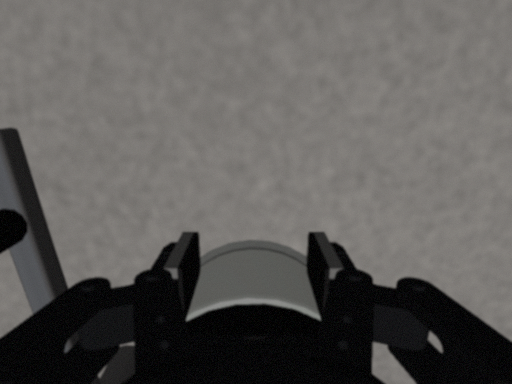

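Run:
```python
from h import *
th=np.linspace(0,2*np.pi,180)
for cy in(-4,0,4):
  c=c2w(-102.8,cy); o=[]
  for z in(2,30,55):
    q=proj('side',np.c_[c[0]+48*np.cos(th),c[1]+48*np.sin(th),np.full(180,z)]); q=(q-[110,180]+.5)*4-.5
    o.append((q.min(0).round(),q.max(0).round()))
  print(cy,o)
for n,P in(('keeper',(-50,67,56)),('boss',(-64,-72,51)),('backtop in+y',(49,58,45))):
    print(n,((proj('side',[[*c2w(*P[:2]),P[2]]])-[110,180]+.5)*4-.5).round())
```

```text
-4 [(array([371., 212.]), array([536., 344.])), (array([367., 182.]), array([535., 315.])), (array([364., 155.]), array([534., 289.]))]
0 [(array([376., 215.]), array([540., 348.])), (array([372., 186.]), array([540., 320.])), (array([369., 158.]), array([539., 293.]))]
4 [(array([380., 219.]), array([545., 352.])), (array([377., 189.]), array([545., 324.])), (array([373., 162.]), array([544., 297.]))]
keeper [[466. 348.]]
boss [[319. 196.]]
backtop in+y [[316. 461.]]
```

Side view: jar edges at 374 and 542, base at 347. That matches the predicted position (y about +1 mm), and the keeper and boss projections fit too. Now straight in.

>>> drive_tool([
  [[0.59, -0.002, -0.0002, 0, 0, 0, 0], [0.59, -0.003, -0.0003, 0, 0, 0, 0], [0.59, -0.004, -0.0004, 0, 0, 0, 0], [0.59, -0.0045, -0.0004, 0, 0, 0, 0], [0.59, -0.0045, -0.0004, 0, 0, 0, 0], [0.59, -0.0045, -0.0004, 0, 0, 0, 0], [0.59, -0.0045, -0.0004, 0, 0, 0, 0], [0.59, -0.0045, -0.0004, 0, 0, 0, 0], [0.59, -0.0045, -0.0004, 0, 0, 0, 0], [0.59, -0.0045, -0.0004, 0, 0, 0, 0], [0.59, -0.0035, -0.0003, 0, 0, 0, 0], [0.59, -0.002, -0.0002, 0, 0, 0, 0]],
])

```text
clock: 17.0
position: [511.5, 96.1, 19.8]
ee_rot: [-0.667, 0.745, -0.0, -0.003]
contact_force: [0.3, -4.0, 3.4]
gripper_width: 50.3
```

Run:
```python
from h import *
to([458,-338,18],-101.3)
```

```text
t 17.0 pos [511.5  96.1  19.8] cradle [-105.3   -3.7] yawx -96.4 F [ 0.29 -3.96  3.4 ] w 50.3
delta tool mm [437.3   4.7   3.7]
rotvec tool [ 0.003 -0.005  0.085]
```

>>> drive_tool([
  [[0.59, -0.0015, -0.0001, 0, 0, 0, 0], [0.59, -0.0025, -0.0002, 0, 0, 0, 0], [0.59, -0.003, -0.0003, 0, 0, 0, 0], [0.59, -0.003, -0.0003, 0, 0, 0, 0], [0.59, -0.003, -0.0003, 0, 0, 0, 0], [0.59, -0.003, -0.0003, 0, 0, 0, 0], [0.59, -0.003, -0.0003, 0, 0, 0, 0], [0.59, -0.003, -0.0003, 0, 0, 0, 0], [0.59, -0.003, -0.0002, 0, 0, 0, 0], [0.59, -0.002, -0.0001, 0, 0, 0, 0], [0.59, -0.001, 0, 0, 0, 0, 0]],
])

```text
clock: 18.1
position: [517.3, 125.8, 19.8]
ee_rot: [-0.666, 0.746, -0.0, -0.003]
contact_force: [0.3, -4.1, 3.5]
gripper_width: 50.5
```

Run:
```python
from h import *
to([458,-338,18],-101.3)
i,_=arm.get_image('side'); save('s8',cv2.resize(i[180:330, 110:310],None,fx=4,fy=4)); np.savez('s8.npz',i=i)
i,_=arm.get_image('top'); save('t8',cv2.resize(i[150:260,80:230],None,fx=5,fy=5))
i,_=arm.get_image('wrist'); save('w8',i)
```

```text
t 18.1 pos [517.3 125.8  19.8] cradle [-75.   -3.5] yawx -96.4 F [ 0.31 -4.08  3.55] w 50.5
delta tool mm [467.5   7.1   4.1]
rotvec tool [ 0.003 -0.005  0.085]
```

View pics/s8.png

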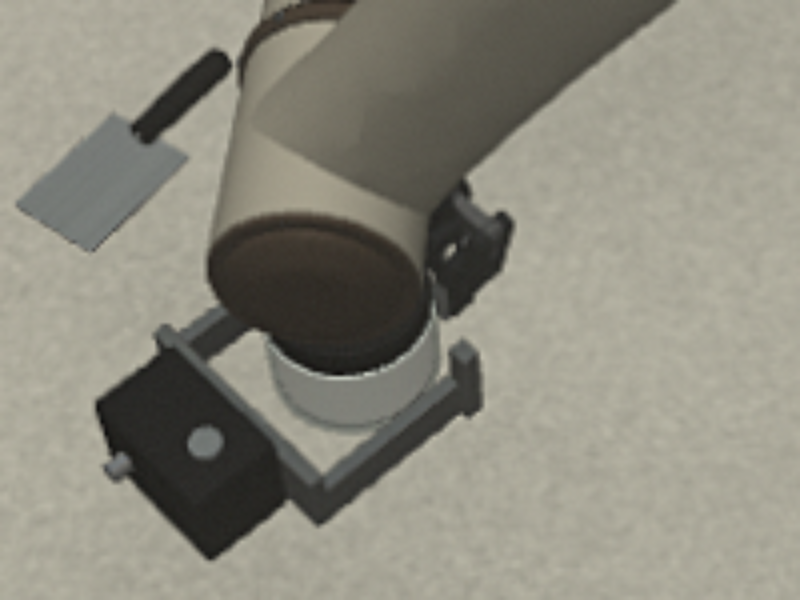

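View pics/t8.png

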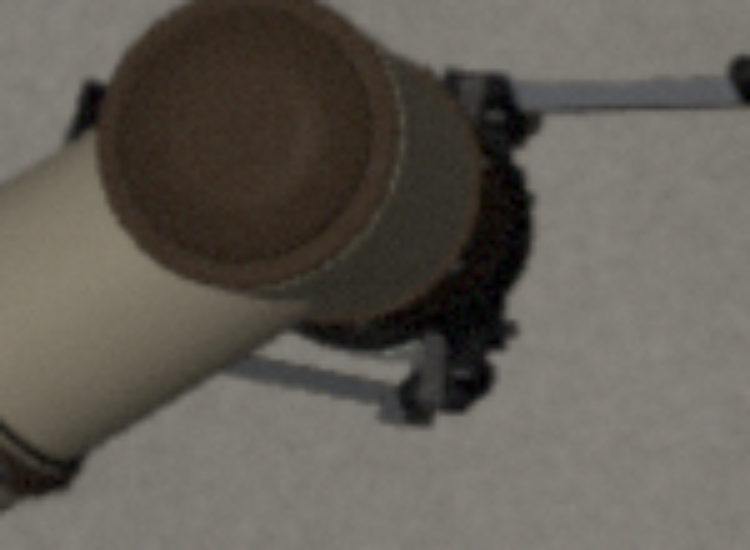

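View pics/w8.png

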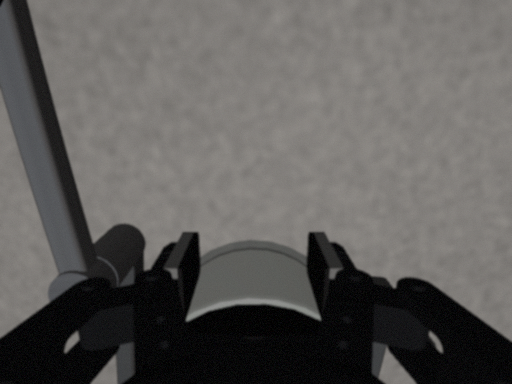

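Run:
```python
from h import *
f=lambda x,y:(80+x/5,150+y/5); g=lambda x,y:(110+x/4,180+y/4)
for a,b in(((505,330),(505,215)),((455,395),(495,265)),((430,340),(450,315))):
    p=tri(f(*a),g(*b)); print(p.round(1),w2c(p).round(1))
d=np.load('s8.npz'); 
i,dep=arm.get_image('side')
for q in((505,215),(495,265),(490,240),(455,300),(470,300),(500,225)):
    u=g(*q); z=dep[int(u[1]),int(u[0])]; T=np.array(arm.camera_params('side')['world_from_camera']); p=T[:3,:3]@(rays('side',[u])[0]*z)+T[:3,3]; print(q,p.round(1),w2c(p).round(1))
```

```text
[475.1 106.9  95.6] [-101.8   34.2]
[455.8 131.3  89.9] [-81.6  57.9]
[477.8 150.   49.9] [-59.   39.9]
(505, 215) [454.8 120.8 122.1] [-92.1  56.7]
(495, 265) [460.5 124.2  78.3] [-87.7  51.9]
(490, 240) [450.5 140.3 125.1] [-73.8  64.8]
(455, 300) [480.7 135.7  44. ] [-72.4  34.3]
(470, 300) [477.6 126.4  35.6] [-82.2  35.5]
(500, 225) [451.  130.5 126.8] [-83.3  62.4]
```

>>> drive_tool([
  [[0.59, -0.001, -0.0001, 0, 0, 0, 0], [0.59, -0.002, -0.0002, 0, 0, 0, 0], [0.59, -0.002, -0.0002, 0, 0, 0, 0], [0.59, -0.002, -0.0002, 0, 0, 0, 0], [0.59, -0.002, -0.0002, 0, 0, 0, 0], [0.59, -0.002, -0.0002, 0, 0, 0, 0], [0.59, -0.001, -0.0001, 0, 0, 0, 0]],
])

```text
clock: 19.0
position: [519.5, 137.7, 19.6]
ee_rot: [-0.666, 0.746, -0.0, -0.004]
contact_force: [-0.4, -4.8, 3.8]
gripper_width: 50.8
```

Run:
```python
from h import *
to([458,-338,18],-101.3)
i,_=arm.get_image('side'); save('s9',cv2.resize(i[220:320, 130:260],None,fx=6,fy=6)); np.savez('s9.npz',i=i)
th=np.linspace(0,2*np.pi,360)
for cx,cy in((-10,0),(-6,0),(0,0),(-6,3)):
  c=c2w(cx,cy); o=[]
  for z in(1,54):
    q=proj('side',np.c_[c[0]+48*np.cos(th),c[1]+48*np.sin(th),np.full(360,z)]); q=(q-[130,220]+.5)*6-.5
    o.append((q.min(0).round(),q.max(0).round()))
  print(cx,cy,o)
```

```text
t 19.0 pos [519.5 137.7  19.6] cradle [-62.9  -3.4] yawx -96.5 F [-0.4  -4.78  3.79] w 50.8
delta tool mm [479.5   7.6   4.4]
rotvec tool [ 0.004 -0.006  0.084]
-10 0 [(array([258., 218.]), array([514., 433.])), (array([240., 135.]), array([505., 353.]))]
-6 0 [(array([250., 224.]), array([506., 439.])), (array([231., 141.]), array([497., 360.]))]
0 0 [(array([237., 233.]), array([494., 449.])), (array([218., 150.]), array([485., 370.]))]
-6 3 [(array([255., 229.]), array([511., 444.])), (array([236., 145.]), array([503., 365.]))]
```

View pics/s9.png

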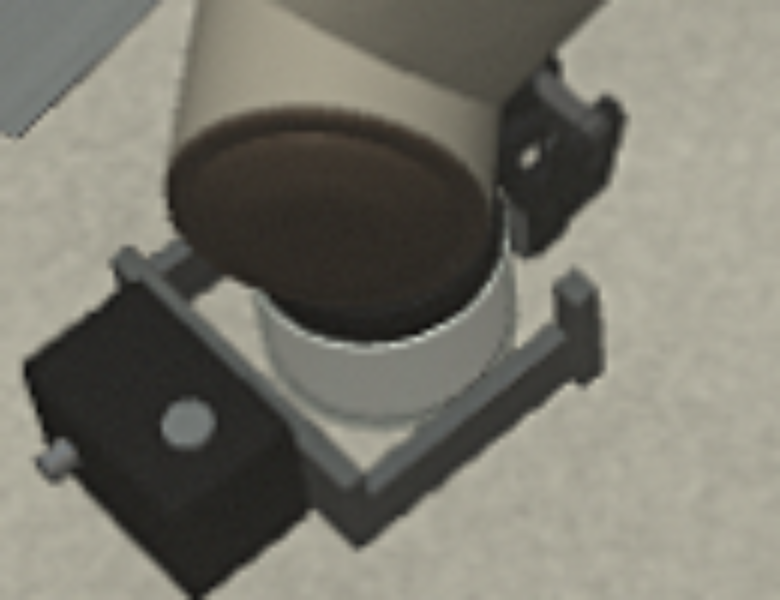

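>>> drive_tool([
  [[0.59, -0.001, -0.0001, 0, 0, 0, 0], [0.59, -0.0012, -0.0001, 0, 0, 0, 0], [0.59, -0.0012, -0.0001, 0, 0, 0, 0], [0.59, -0.0012, -0.0001, 0, 0, 0, 0], [0.59, -0.001, -0.0001, 0, 0, 0, 0]],
])

```text
clock: 19.55
position: [520.6, 143.5, 19.6]
ee_rot: [-0.666, 0.746, -0.0, -0.004]
contact_force: [-0.9, -5.1, 4.0]
gripper_width: 50.2
```

>>> drive_tool([
  [[0.59, -0.0005, 0, 0, 0, 0, 0], [0.59, -0.0005, 0, 0, 0, 0, 0], [0.59, -0.0005, 0, 0, 0, 0, 0]],
])

```text
clock: 19.85
position: [520.9, 145.2, 19.6]
ee_rot: [-0.666, 0.746, -0.0, -0.004]
contact_force: [-0.8, -4.9, 3.7]
gripper_width: 50.6
```

Run:
```python
from h import *
to([458,-338,18],-101.3)
```

```text
t 19.85 pos [520.9 145.2  19.6] cradle [-55.2  -3.3] yawx -96.5 F [-0.82 -4.94  3.67] w 50.6
delta tool mm [487.2   8.1   4.4]
rotvec tool [ 0.004 -0.006  0.084]
```

>>> drive_tool([
  [[0.59, -0.0005, 0, 0, 0, 0, 0], [0.59, -0.0005, 0, 0, 0, 0, 0]],
])

```text
clock: 20.05
position: [521.1, 146.3, 19.6]
ee_rot: [-0.666, 0.746, -0.0, -0.004]
contact_force: [-0.9, -4.1, 3.6]
gripper_width: 50.5
```

Run:
```python
from h import *
to([458,-338,18],-101.3)
i,_=arm.get_image('side'); save('s10',cv2.resize(i[220:320, 130:260],None,fx=6,fy=6)); np.savez('s9.npz',i=i)
```

```text
t 20.05 pos [521.1 146.3  19.6] cradle [-54.1  -3.2] yawx -96.5 F [-0.87 -4.14  3.61] w 50.5
delta tool mm [488.3   8.1   4.4]
rotvec tool [ 0.004 -0.006  0.084]
```

View pics/s10.png

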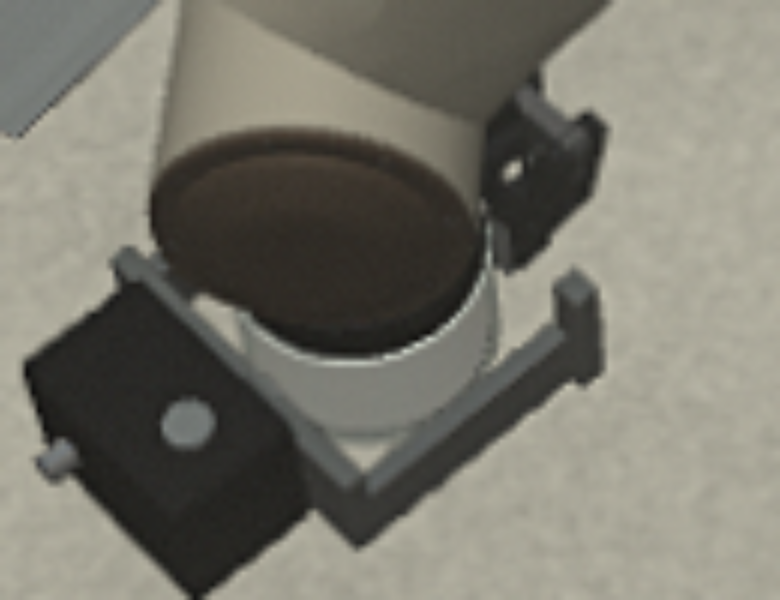

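>>> drive_tool([
  [[0.59, -0.0004, 0, 0, 0, 0, 0], [0.59, -0.0004, 0, 0, 0, 0, 0]],
])

```text
clock: 20.3
position: [521.2, 147.2, 19.6]
ee_rot: [-0.666, 0.746, -0.0, -0.004]
contact_force: [0.4, -3.2, 3.8]
gripper_width: 50.5
```

>>> drive_tool([
  [[0.59, -0.0004, 0, 0, 0, 0, 0], [0.59, -0.0004, 0, 0, 0, 0, 0]],
])

```text
clock: 20.5
position: [521.4, 148.1, 19.6]
ee_rot: [-0.666, 0.746, -0.0, -0.004]
contact_force: [-1.4, -3.8, 3.0]
gripper_width: 50.5
```

Run:
```python
from h import *
to([458,-338,18],-101.3)
```

```text
t 20.5 pos [521.4 148.1  19.6] cradle [-52.3  -3.2] yawx -96.5 F [-1.43 -3.79  3.04] w 50.5
delta tool mm [490.1   8.2   4.3]
rotvec tool [ 0.004 -0.006  0.084]
```

>>> drive_tool([
  [[0.59, -0.0003, 0, 0, 0, 0, 0], [0.59, -0.0003, 0, 0, 0, 0, 0]],
])

```text
clock: 20.7
position: [521.5, 148.8, 19.6]
ee_rot: [-0.666, 0.746, -0.0, -0.003]
contact_force: [-0.3, -5.0, 3.9]
gripper_width: 50.8
```

>>> drive_tool([
  [[0.59, -0.0003, 0, 0, 0, 0, 0], [0.59, -0.0003, 0, 0, 0, 0, 0]],
])

```text
clock: 20.9
position: [521.5, 149.4, 19.6]
ee_rot: [-0.666, 0.746, -0.0, -0.003]
contact_force: [-0.6, -5.0, 3.3]
gripper_width: 50.4
```

Run:
```python
from h import *
to([458,-338,18],-101.3)
i,_=arm.get_image('side'); save('s11',cv2.resize(i[220:320, 130:260],None,fx=6,fy=6))
```

```text
t 20.9 pos [521.5 149.4  19.6] cradle [-51.   -3.1] yawx -96.5 F [-0.63 -4.95  3.31] w 50.4
delta tool mm [491.4   8.2   4.3]
rotvec tool [ 0.004 -0.006  0.084]
```

View pics/s11.png

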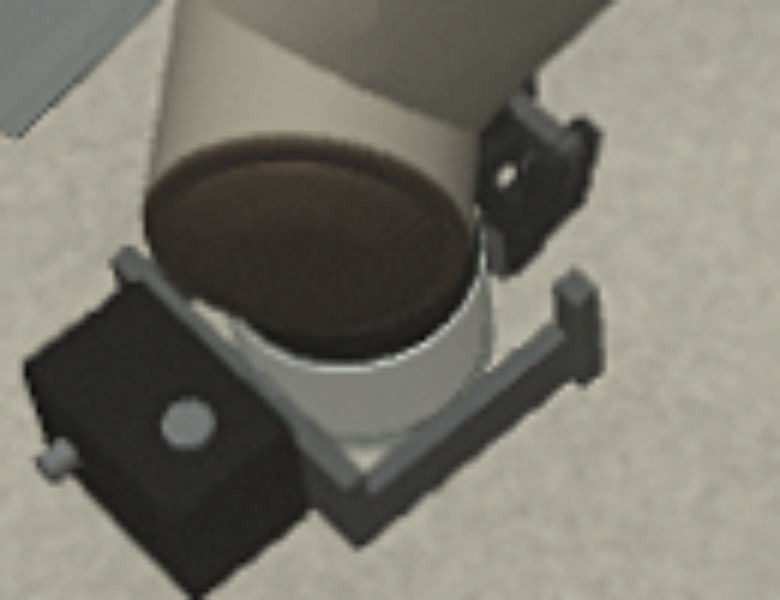

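>>> drive_tool([
  [[0.59, 0.003, 0, 0, 0, 0, 0], [0.59, 0.01, 0, 0, 0, 0, 0], [0.59, 0.015, 0, 0, 0, 0, 0], [0.59, 0.01, 0, 0, 0, 0, 0], [0.59, 0, 0, -0.02, 0, 0, 0], [0.59, 0, 0, -0.04, 0, 0, 0], [0.59, 0, 0, -0.04, 0, 0, 0], [0.2, 0.03, 0, -0.02, 0, 0, 0], [0.0, 0.045, 0, 0, 0, 0, 0], [0.0, 0.045, 0, 0, 0, 0, 0], [0.0, 0.04, 0, 0, 0, 0, 0], [0.0, 0, 0, 0, 0, 0, 0]],
])

```text
clock: 22.15
position: [499.2, -57.9, 144.4]
ee_rot: [-0.666, 0.746, -0.001, 0.001]
contact_force: [0.3, -0.1, 0.3]
gripper_width: 0.1
```

Run:
```python
from h import *
to([458,-338,18],-101.3)
i,_=arm.get_image('side'); save('s12',cv2.resize(i[180:320, 130:330],None,fx=4,fy=4)); np.savez('s12.npz',i=i)
i=jar('top',(155,200),60); np.savez('t12.npz',i=i); save('t12',cv2.resize(i[150:260,80:230],None,fx=5,fy=5))
```

```text
t 22.15 pos [499.2 -57.9 144.4] cradle [-258.6  -21.8] yawx -96.5 F [ 0.29 -0.09  0.32] w 0.1
delta tool mm [283.    9.5 126.4]
rotvec tool [-0.004  0.     0.083]
jar [  98  163  110   97 1522] [498.5 182.1] [193.1 258.3] cradle [-23.5  25.9]
```

View pics/s12.png

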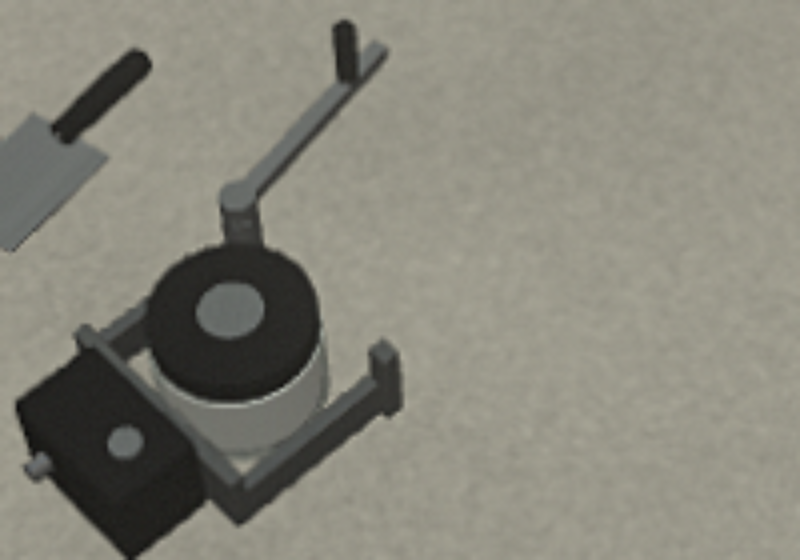

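View pics/t12.png

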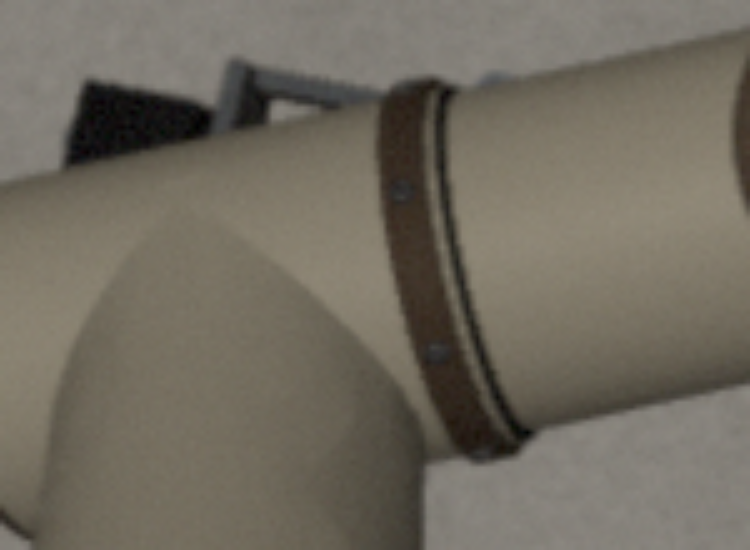

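Run:
```python
from h import *
g=lambda x,y:((x+.5)/4-.5+130,(y+.5)/4-.5+180)
print('spot',w2c(onplane('side',[g(230,311)],75)[0]).round(1))
i=np.load('s12.npz')['i'].astype(int); yy,xx=np.mgrid[:384,:512]
hsv=cv2.cvtColor(i.astype(np.uint8),cv2.COLOR_RGB2HSV); 
g8=i.max(2); m=((g8>85)&(g8<140)&((xx-187)**2+(yy-257)**2<11**2)).astype(np.uint8)
k,l,st,ce=cv2.connectedComponentsWithStats(m); q=1+np.argmax(st[1:,4]); print(st[q],ce[q],w2c(onplane('side',[ce[q]],75)[0]).round(1))
for n,P in(('keeper',(384,347)),('boss',(238,192))): print(n,w2c(onplane('side',[g(*P)],56 if n=='keeper' else 51)[0]).round(1))
print('wall inner top edge',[w2c(p).round(1) for p in onplane('side',[g(101,341),g(140,378),g(238,483),g(200,442)],45)])
p=g(345,28); q=onplane('side',[p],95)[0]; c=w2c(q); print('post',c,np.arctan2(-(c[0]+64),c[1]+72))
```

```text
spot [1.2 1.3]
[179 251  17  13 177] [187.15819209 257.03954802] [0.6 0.7]
keeper [-49.5  65.9]
boss [-65.1 -74.7]
wall inner top edge [array([ 52.8, -51.6]), array([ 52.5, -17.6]), array([56.6, 68.9]), array([54.9, 36. ])]
post [-169.66779973  -94.98120993] 1.7849469144748205
```

The jar is home: lid spot at (187,257) in the side picture gives cradle (+0.6, +0.7). Its base tracks the wall, and the bar is at 1.78 rad. Next I'll take the shut fingers to the outer side of the post.

Run:
```python
from h import *
p=c2w(-164.5,-127.7); print(p); to([*p,130],-89)
```

```text
[621.49135117  13.66656605]
t 22.25 pos [500.3 -55.3 144.4] cradle [-255.9  -22.3] yawx -96.4 F [-0.18  0.37  0.22] w 0.3
delta tool mm [ -82.  -112.8   14.9]
rotvec tool [-0.004 -0.    -0.129]
```

>>> drive_tool([
  [[0, -0.012, -0.025, 0, 0, 0, -0.03], [0, -0.02, -0.03, 0, 0, 0, -0.03], [0, -0.02, -0.025, 0, 0, 0, -0.03], [0, -0.02, -0.02, 0, 0, 0, -0.03], [0, 0, 0, 0, 0, 0, 0]],
])

```text
clock: 22.75
position: [607.5, 15.5, 144.0]
ee_rot: [0.713, -0.701, 0.002, -0.002]
contact_force: [-0.1, -0.2, 0.2]
gripper_width: 0.4
```

Run:
```python
from h import *
p=c2w(-164.5,-127.7); to([*p,64],-89); bar()
s=arm.read_state(); i,_=arm.get_image('wrist'); save('w13',i)
```

```text
t 22.75 pos [607.5  15.5 144. ] cradle [-165.4 -113.6] yawx -89.0 F [-0.09 -0.17  0.22] w 0.4
delta tool mm [  2.2 -13.6  80.1]
rotvec tool [-0.005  0.001 -0.   ]
tcp about pivot: r 109.6 a 1.96 tool-x bar angle [-0.977 -0.213]
```

View pics/w13.png

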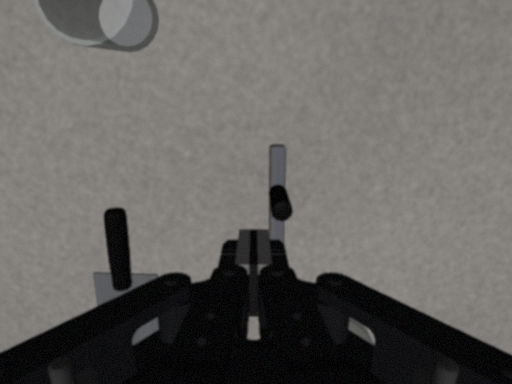

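>>> drive_tool([
  [[0, 0.002, -0.014, 0, -0.005, 0, 0], [0, 0, 0, 0.015, 0, 0, 0], [0, 0, 0, 0.02, 0, 0, 0], [0, 0, 0, 0, 0, 0, 0]],
])

```text
clock: 23.2
position: [617.9, 15.1, 107.4]
ee_rot: [0.714, -0.7, -0.002, 0.001]
contact_force: [0.0, 0.0, -0.1]
gripper_width: -0.2
```

Run:
```python
from h import *
p=c2w(-164.5,-127.7); to([*p,64],-89); bar()
```

```text
t 23.2 pos [617.9  15.1 107.4] cradle [-163.8 -123.9] yawx -88.9 F [ 0.    0.   -0.11] w -0.2
delta tool mm [ 1.5 -3.8 43.4]
rotvec tool [0.004 0.001 0.001]
tcp about pivot: r 112.5 a 2.05 tool-x bar angle [-0.977 -0.214]
```

>>> drive_tool([
  [[0, 0.001, -0.004, 0.012, 0, 0, 0], [0, 0, -0.002, 0.015, 0, 0, 0], [0, 0, 0, 0.01, 0, 0, 0], [0, 0, 0, 0, 0, 0, 0]],
])

```text
clock: 23.6
position: [624.0, 14.4, 69.2]
ee_rot: [0.714, -0.7, -0.001, 0.0]
contact_force: [-0.3, 0.0, -0.2]
gripper_width: 0.0
```

Run:
```python
from h import *
p=c2w(-164.5,-127.7); to([*p,66],-89); bar()
s=arm.read_state(); i,_=arm.get_image('wrist'); save('w14',i)
```

```text
t 23.6 pos [624.   14.4  69.2] cradle [-163.3 -130. ] yawx -88.9 F [-0.26  0.03 -0.17] w 0.0
delta tool mm [0.7 2.5 3.2]
rotvec tool [0.002 0.001 0.002]
tcp about pivot: r 115.0 a 2.099 tool-x bar angle [-0.977 -0.215]
```

View pics/w14.png

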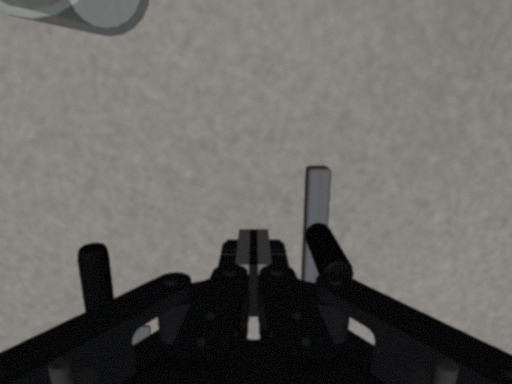

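>>> drive_tool([
  [[0, 0, 0.01, 0, 0, 0, 0], [0, 0.001, 0.008, 0, 0, 0, 0.06], [0, 0.0019, 0.0144, 0, 0, 0, 0.13], [0, 0.0019, 0.0144, 0, 0, 0, 0.13], [0, 0.0019, 0.0144, 0, 0, 0, 0.13], [0, 0.0019, 0.0144, 0, 0, 0, 0.13], [0, 0, 0, 0, 0, 0, 0]],
])

```text
clock: 24.35
position: [546.5, 19.3, 73.8]
ee_rot: [-0.474, 0.88, -0.0, 0.004]
contact_force: [-0.0, -0.5, 0.3]
gripper_width: 0.2
```

```bash
cat >> h.py <<'E'
def bar2():
    s=arm.read_state(); R=Ro.from_quat(s['ee_rot']).as_matrix(); P=c2w(-64,-72); d=np.array([*P,0])-s['position']; t=R.T@d; tx=R[:2,0]@np.c_[ex,ey]
    print('pivot in tool',t[:2].round(1),'(want -110,+21.5) tool a',np.arctan2(-tx[0],tx[1]).round(3))
E
python3 - <<'E'
from h import *
to([490,70,66],-89); bar(); bar2()
s=arm.read_state(); i,_=arm.get_image('wrist'); save('w15',i)
E
```

```text
t 24.35 pos [546.5  19.3  73.8] cradle [-173.6  -53. ] yawx -123.4 F [-0.01 -0.49  0.26] w 0.2
delta tool mm [-11.2  75.1   7.5]
rotvec tool [-0.007  0.006 -0.6  ]
tcp about pivot: r 111.3 a 1.399 tool-x bar angle [-0.927  0.376]
pivot in tool [-108.2   24. ] (want -110,+21.5) tool a 1.185
```

View pics/w15.png

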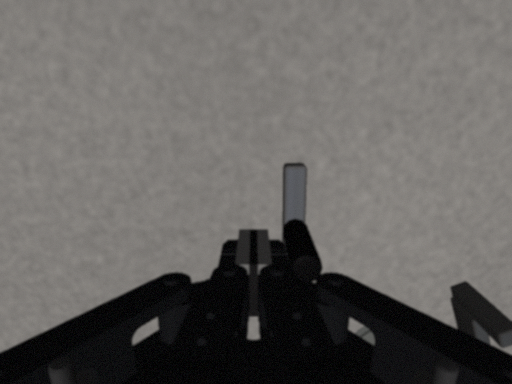

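>>> drive_tool([
  [[0, 0.002, 0.0144, 0.004, 0, 0, 0.13], [0, 0.002, 0.0144, 0.002, 0, 0, 0.13], [0, 0.0019, 0.0144, 0.001, 0, 0, 0.13], [0, 0.0019, 0.0144, 0.001, 0, 0, 0.13], [0, 0.0019, 0.0144, 0.001, 0, 0, 0.13], [0, 0.001, 0.008, 0, 0, 0, 0.07], [0, 0, 0, 0, 0, 0, 0]],
])

```text
clock: 25.1
position: [494.8, 74.2, 67.9]
ee_rot: [-0.131, 0.991, 0.001, 0.01]
contact_force: [0.2, -0.8, -0.7]
gripper_width: -0.1
```

Run:
```python
from h import *
to([490,70,66],-89); bar(); bar2()
s=arm.read_state(); i,_=arm.get_image('wrist'); save('w16',i)
```

```text
t 25.1 pos [494.8  74.2  67.9] cradle [-130.     8.4] yawx -165.0 F [ 0.24 -0.83 -0.69] w -0.1
delta tool mm [ 5.7 -2.8  1.8]
rotvec tool [-0.015  0.017 -1.326]
tcp about pivot: r 104.0 a 0.687 tool-x bar angle [-0.443  0.896]
pivot in tool [-99.9  23.6] (want -110,+21.5) tool a 0.459
```

View pics/w16.png

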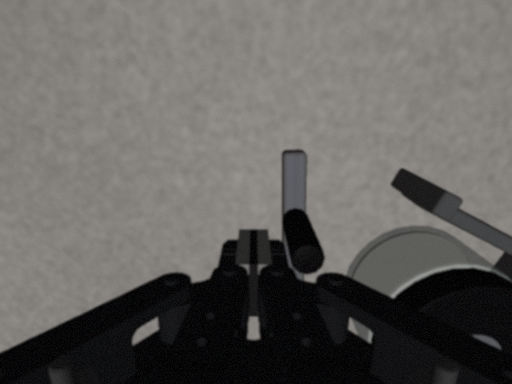

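>>> drive_tool([
  [[0, 0.008, 0.001, 0, 0, 0.015, 0], [0, 0.002, 0.008, 0, 0, 0, 0.07], [0, 0.002, 0.008, 0, 0, 0, 0.07], [0, 0.002, 0.008, 0, 0, 0, 0.07], [0, 0, 0, 0, 0, 0, 0]],
])

```text
clock: 25.65
position: [477.0, 93.7, 68.2]
ee_rot: [-0.026, 1.0, 0.0, 0.002]
contact_force: [-0.1, 0.3, -0.4]
gripper_width: 0.0
```

Run:
```python
from h import *
to([490,70,66],-180); bar(); bar2()
```

```text
t 25.65 pos [477.   93.7  68.2] cradle [-114.3   29.6] yawx -177.0 F [-0.08  0.32 -0.35] w 0.0
delta tool mm [-11.7 -24.3   2.3]
rotvec tool [0.    0.005 0.052]
tcp about pivot: r 113.4 a 0.46 tool-x bar angle [-0.247  0.969]
pivot in tool [-110.6   23.7] (want -110,+21.5) tool a 0.249
```

>>> drive_tool([
  [[0, 0.001, 0.006, 0, 0, 0, 0.055], [0, 0.001, 0.006, 0, 0, 0, 0.055], [0, 0.0008, 0.005, 0, 0, 0, 0.045], [0, 0, 0, 0, 0, 0, 0]],
])

```text
clock: 26.05
position: [473.9, 108.6, 68.1]
ee_rot: [0.05, 0.999, -0.001, 0.001]
contact_force: [0.9, -0.3, 0.1]
gripper_width: -0.1
```

Run:
```python
from h import *
to([490,70,66],-180); bar(); bar2()
i,_=arm.get_image('wrist'); save('w17',i)
i,_=arm.get_image('side'); save('s17',cv2.resize(i[180:320, 130:330],None,fx=4,fy=4))
```

```text
t 26.05 pos [473.9 108.6  68.1] cradle [-100.4   35.7] yawx 174.3 F [ 0.93 -0.31  0.08] w -0.1
delta tool mm [-19.9 -36.8   2.2]
rotvec tool [-0.001  0.002 -0.1  ]
tcp about pivot: r 113.6 a 0.326 tool-x bar angle [-0.097  0.995]
pivot in tool [-110.6   25.8] (want -110,+21.5) tool a 0.098
```

View pics/w17.png

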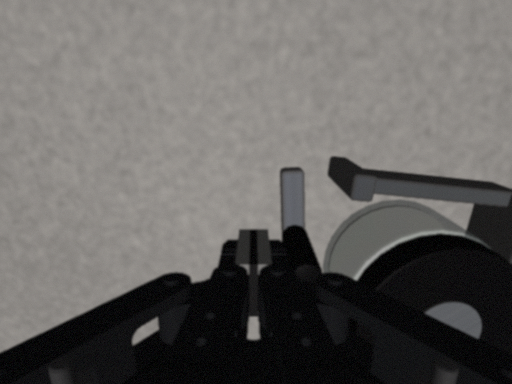

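View pics/s17.png

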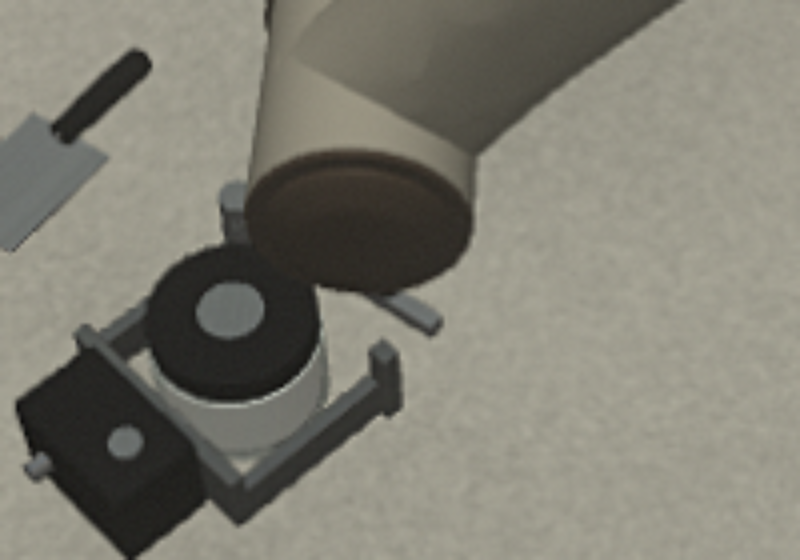

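>>> drive_tool([
  [[0, 0, 0.003, 0, 0, 0, 0.02], [0, 0, 0.003, 0, 0, 0, 0.02], [0, 0, 0.003, 0, 0, 0, 0.02], [0, 0, 0.002, 0, 0, 0, 0.02], [0, 0, 0.002, 0, 0, 0, 0.01]],
])

```text
clock: 26.65
position: [475.2, 120.6, 67.8]
ee_rot: [0.098, 0.995, -0.001, 0.0]
contact_force: [0.1, 0.0, 0.3]
gripper_width: -0.1
```

Run:
```python
from h import *
to([490,70,66],-180); bar(); bar2()
i,_=arm.get_image('wrist'); save('w18',i)
```

```text
t 26.65 pos [475.2 120.6  67.8] cradle [-88.3  36.7] yawx 168.8 F [0.1  0.03 0.34] w -0.1
delta tool mm [-24.4 -46.7   1.9]
rotvec tool [-0.002  0.    -0.196]
tcp about pivot: r 111.4 a 0.22 tool-x bar angle [-0.001  1.   ]
pivot in tool [-108.7   24.3] (want -110,+21.5) tool a 0.001
```

View pics/w18.png

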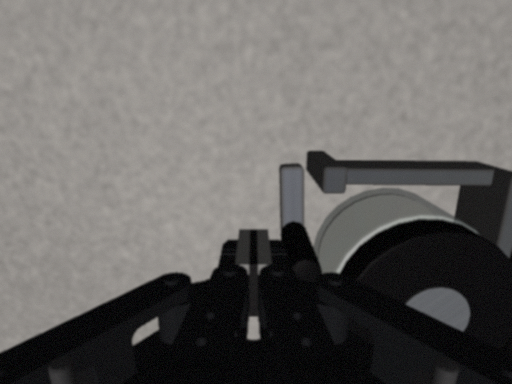

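>>> drive_tool([
  [[0, 0, 0.001, 0, 0, 0, 0], [0, 0, 0.001, 0, 0, 0, 0], [0, 0, 0.001, 0, 0, 0, 0], [0, 0, 0.001, 0, 0, 0, 0]],
])

```text
clock: 27.1
position: [476.1, 125.2, 67.8]
ee_rot: [0.097, 0.995, -0.001, 0.0]
contact_force: [-0.3, -0.5, -0.2]
gripper_width: 0.1
```

>>> drive_tool([
  [[0, 0, 0.001, 0, 0, 0, 0], [0, 0, 0.001, 0, 0, 0, 0]],
])

```text
clock: 27.3
position: [476.1, 126.0, 67.8]
ee_rot: [0.097, 0.995, -0.002, -0.001]
contact_force: [1.4, -6.2, 1.3]
gripper_width: -0.4
```

>>> drive_tool([
  [[0, 0, 0.001, 0, 0, 0, 0], [0, 0, 0.001, 0, 0, 0, 0]],
])

```text
clock: 27.5
position: [476.0, 125.8, 67.8]
ee_rot: [0.098, 0.995, -0.004, -0.001]
contact_force: [0.6, -5.7, 2.3]
gripper_width: -0.0
```

Run:
```python
from h import *
to([490,70,66],-180); bar(); bar2()
i,_=arm.get_image('wrist'); save('w19',i)
```

```text
t 27.5 pos [476.  125.8  67.8] cradle [-83.   36.9] yawx 168.8 F [ 0.62 -5.73  2.33] w -0.0
delta tool mm [-24.6 -52.    2.2]
rotvec tool [-0.009 -0.003 -0.195]
tcp about pivot: r 110.6 a 0.173 tool-x bar angle [-0.002  1.   ]
pivot in tool [-109.1   19.4] (want -110,+21.5) tool a 0.002
```

View pics/w19.png

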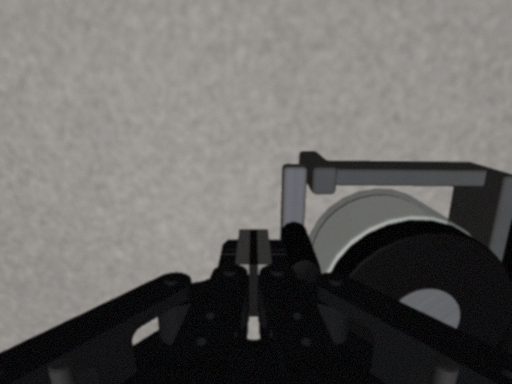

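The bar is at its stop: the TCP no longer advances at about 6 N, and the bar tip lies just in front of the keeper. I'll retreat and check.

>>> drive_tool([
  [[0, 0, -0.004, 0, 0, 0, 0], [0, 0, -0.01, 0, 0, 0, 0], [0, 0, -0.015, 0, 0, 0, 0], [0, 0, 0, -0.03, 0, 0, 0], [0, 0, 0, -0.045, 0, 0, 0], [0, 0, -0.04, -0.03, 0, 0, 0], [0, 0, -0.045, 0, 0, 0, 0], [0, 0, -0.045, 0, 0, 0, 0], [0, 0, -0.045, 0, 0, 0, 0], [0, 0, -0.045, 0, 0, 0, 0], [0, 0, -0.045, 0, 0, 0, 0], [0, 0, -0.03, 0, 0, 0, 0], [0, 0, 0, 0, 0, 0, 0]],
])

```text
clock: 28.85
position: [407.9, -207.6, 180.5]
ee_rot: [0.097, 0.995, -0.003, 0.003]
contact_force: [0.0, -0.7, -0.0]
gripper_width: -0.0
```

Run:
```python
from h import *
to([490,70,66],-180)
i,_=arm.get_image('side'); save('s20',cv2.resize(i[180:320, 130:330],None,fx=4,fy=4)); np.savez('s20.npz',i=i)
i,_=arm.get_image('top'); save('t20',cv2.resize(i[80:270,80:380],None,fx=2.6,fy=2.6)); np.savez('t20.npz',i=i)
```

```text
t 28.85 pos [ 407.9 -207.6  180.5] cradle [-423.4   38.4] yawx 168.8 F [ 0.01 -0.69 -0.04] w -0.0
delta tool mm [-25.9 288.9 113.1]
rotvec tool [-0.006  0.007 -0.195]
```

View pics/s20.png

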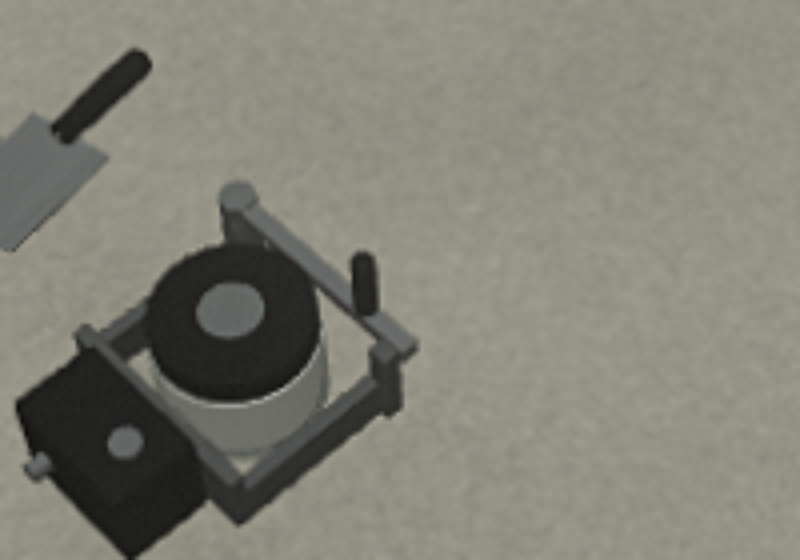

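View pics/t20.png

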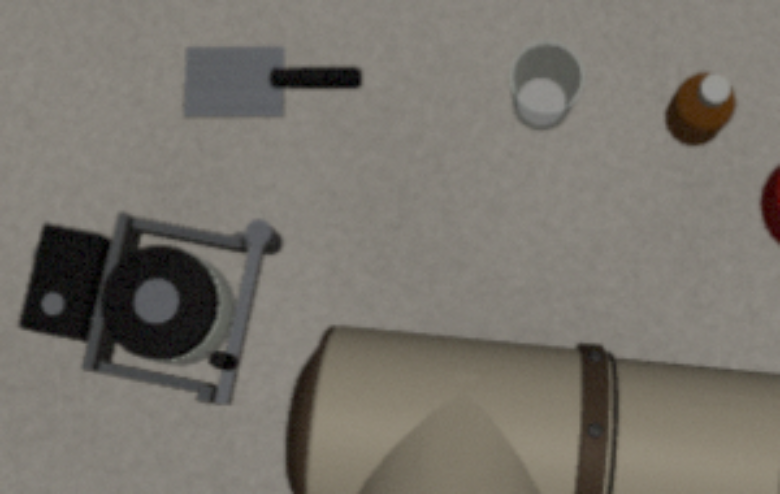

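Run:
```python
from h import *
f=lambda x,y:((x+.5)/2.6-.5+80,(y+.5)/2.6-.5+80); g=lambda x,y:((x+.5)/4-.5+130,(y+.5)/4-.5+180)
for n,t,s,z in(('spot',(157,300),(230,311),75),('boss',(260,232),(238,192),51),('tip mid',(224,402),(404,340),51),('keeper',(205,393),(384,350),56),('post',(221,360),(363,257),95)):
    print(n,w2c(onplane('top',[f(*t)],z)[0]).round(1),w2c(onplane('side',[g(*s)],z)[0]).round(1))
a=np.load('top0.npz')['i'];b=np.load('t20.npz')['i']
d=np.abs(a.astype(int)-b).max(2)[85:145,140:375]; print('bystander diff px>40:',(d>40).sum())
print(arm.read_state()['contact_force'])
```

```text
spot [1.2 1.2] [1.2 1.3]
boss [-62.8 -72.1] [-65.1 -74.7]
tip mid [-64.1  70.9] [-62.4  67.5]
keeper [-48.4  66.7] [-48.2  67.3]
post [-65.   38.4] [-63.7  36.7]
bystander diff px>40: 0
[0.88707885 0.62247855 0.62570576]
```

```bash
python3 -c "
from h import *
print(arm.job_done())"
```

```text
the job is handed in; nothing more can be done
None
```

I swung the bar out to about 1.78 rad and pushed the black-lidded jar into the cradle with the half-open fingers. Then I pushed the bar back with the shut fingers until it met its stop at about 6 N. The job was handed in at about 29 s with the arm clear; it reports no verdict.

**Final checks, top and side views:**
- **Jar:** axis at cradle x = +1.2, y = +1.2 mm in both views, and it looks upright. That is nominally touching the back wall; the limit is 9 mm short of home.
- **Bar:** angle within about 0.02 rad of shut.
- **Bystanders:** no visible change in the picture area holding the bottle, beaker and spatula.
- **Forces while pushing the jar:** about 5 N horizontal at most in the readings I saw, taken at the end of each move. A reading of 3 to 4 N vertical appeared in the last stretch.

**Where things disagreed:**
- I saw no clear force rise when the jar reached the back wall, so the contact rests on the image measurement, good to about 2–3 mm.
- The two views differ by up to about 3 mm on the bar's hinge and tip.

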